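# Handsets back on charge

### The arm

A 7-joint arm with a two-finger parallel gripper is mounted at the origin on the work surface. World frame = base frame: x ahead of the robot, y to its left, z up, the work surface at z = 0. Lengths are in m, angles in rad, forces in N, time in s.
With the tool pointing down it reaches from about 0.425 to 0.925 m from the base axis. Payload 6.8 kg.
Tool frame: the origin (TCP) lies at the very end of the fingers, on their centre line; the grasp point (between the pads) lies 19 mm behind it (grip_point_offset is the distance from the TCP to the grasp point, in m); z points along the fingers, y is the line along which they close (so a half turn about z gives the same grasp; the last joint's range is limited). The gripper opens to 85 mm and grips with 20 to 120 N. Pads are 22 mm wide; open, the fingers measure 114 mm over their backs; the gripper's body (76 mm by 85 mm) begins 54 mm behind the grasp point. The pads swing forward as they close: fully open they stand 13 mm farther back than shut.
Start: joints at [-1.365, 0.477, 0.022, 1.555, -0.011, 1.109, -0.083], TCP at [0.208, 0.642, 0.208] pointing down, gripper open.
Joint ranges: [-2.96, 2.96], [-0.34, 2.1], [-1.41, 1.46], [0.24, 2.44], [-1.37, 4.51], [0.17, 1.92], [-2.96, 2.96]. Speed limits (rad/s): [2.39, 2.39, 3.14, 3.14, 3.14, 3.14, 3.14].

### API

Orientations are given as a unit quaternion [w, x, y, z].
In Python, from station import * gives the robot as it stands.
- The arm moves only by the tool carry_out, never from a script. Its argument "rows" is text: rows parted by semicolons, each of 4 numbers parted by spaces: the shift along the world's x, y, z in mm, then the turn about the world's z in degrees. In form: dx dy dz yaw; .... A call has 1 to 10 rows; each row shifts and turns the commanded pose from where the row before left it; what a row does not reach is not made up. A row lasts 1/8 s, in which the tool goes at most 62.5 mm and 10.7 degrees, less where a joint would pass 70% of its speed; a pose out of reach is approached as far as the arm can. A call is refused whole if a number of a shift passes 62.5 or a number of a turn 10.7, either way. A call with a gripper value outside its range is refused whole. "claw" is the finger opening in mm, from 0 to 85.4, set as the call begins (left out, the last holds). The fingers move at their own pace and stop on an object; "force" is the grip in N (left out, the last holds). Time passes only in rows, so rows that do not move let the fingers close. It gives the time, the measured TCP pose, the force, the opening and the grip force at its end, in the units of the state.
- get_obs(): the state, without advancing time (a new reading comes with each control period).
- read_camera(name): name is "scene" or "top" or "wrist"; returns a dict with "img" (480x640x3 uint8, blue, green, red), "fov_y" (degrees; the focal length in pixels is half the picture's height over the tangent of half this angle, whatever the lens; pixels are square), "cx", "cy" (the principal point, pixels), "world_to_cam" (4x4, takes a point from world to camera coordinates). Camera axes: x right, y up, looking along -z (the intrinsics and any distortion apply to the point x, -y, -z); pixel columns grow to the right and rows downward; lengths in m; the calibration is good to about 2 mm. A picture is of the moment at which its call begins. There is no depth.
- hand_in(): hands the job in; it is judged then, once.
Trained networks look in the newest picture that a camera, given by its name, has taken for a name from the list of things; names that differ only in an ending like _2 or _b are one class to them, and where a whole thing is asked for, a point or a joint stands for the part that bears it (a point fixed in the world has none). Each returns a list of dicts, best first, with "confidence" (0 to 1); they miss things now and then, are a little off and sometimes report something else, mostly with a low value. They report only what shows in the picture. A call takes as long as a camera call. They do not tell look-alikes from the thing itself.
- recognise(camera, thing): "centre" ([column, row] in pixels, amid what is visible of it).
- outline_of(camera, thing): "pixels" (480x640 bool, what is visible of it) and "centre" ([column, row] in pixels, amid what is visible of it).
- place_of(camera, thing): "centre" ([column, row] in pixels: a listed point, or the origin of a listed thing).
The state is a dict: "t": time; "q": joint angles; "joint_vel": joint speeds; "joint_torque": joint torques, N m; "eef_pos": TCP position; "tool_rot": TCP orientation; "contact_force": force on the tool from outside, world axes, zero at the start; "torque": the same for the moment, N m; "gripper_width": opening from 0.0 (shut) to 1.0 (fully open); "grasp_force": force on a finger pad.
Only numpy, scipy, OpenCV 4.12 (cv2) and the standard library are available. Lean on these libraries where they do the work, as an engineer would, in place of code of your own. Each camera call takes 0.05 s, during which the arm holds its last target. There are 200 camera calls.

### The job

Put the three handsets back on charge. The pocket scanner has been left in the keypad terminal's bay of the sloping charger, and the terminal and the two-way radio lie on the counter: lay each one gently in its own labelled bay, face up, straight and flat on the bed, foot home between the cheeks against the contact lip. When all three are in, press the rocker switch on the charger's supply box over to on; do not drop anything and leave the marker cup, stamp pad and stapler where they are.

Things in the scene. Friction and masses are not known exactly. Their poses are not given: they have to be found in the camera images.
- terminal: Keypad terminal, black, 176 mm long, flat underside: handle 106 long x 50 wide x 22 thick with rows of keys (x 0 to 106), then a head 70 long x 72 wide x 28 thick with a screen. 0.24 to 0.44 kg, balances 100 mm from the foot. Lies face up on the counter. Origin: middle of the handle end (the foot), on the underside; x towards the head, z out of the face.
- radio: Two-way radio, black, body 108 long x 60 wide x 34 thick with grille and display; on its head end a stub antenna (14 thick, 65 long, at y = +18 mm) and a knob. 0.18 to 0.34 kg, balances 57 mm from the foot. Lies face up on the counter. Origin: middle of the end without antenna (the foot), on the underside; x towards the head, z out of the face.
- scanner: Pocket scanner, plain black bar 120 long x 36 wide x 24 thick, one grey button on its face, dark window in its head end. 0.09 to 0.17 kg, balances 60 mm from the foot. Starts on the terminal's sloping bed, foot at the lip, up to 8 mm off the middle. Origin: middle of the foot end, on the underside; x towards the head, z out of the face.
- bed_scanner: The scanner's bay: 42 mm wide between the cheeks; label card at the bed's top end: outline of a plain narrow bar. 35 deg slope. Origin: on the bed at the middle of the lip's inner face, 30 mm above the counter; x up the slope, y left as you look up it, z out of the bed. In every bay the lip stands 12 mm above the bed; nothing overhangs.
- bed_terminal: The terminal's bay: 56 mm wide between the cheeks; label card at the bed's top end: outline of a handle with a wider head. 35 deg slope. Origin: on the bed at the middle of the lip's inner face, 30 mm above the counter; x up the slope, y left as you look up it, z out of the bed. In every bay the cheeks (x 0 to 32 mm, 8 thick) stand 14 mm above the bed.
- bed_radio: The radio's bay: 66 mm wide between the cheeks; label card at the bed's top end: outline of a body with antenna and knob. 35 deg slope. Origin: on the bed at the middle of the lip's inner face, 30 mm above the counter; x up the slope, y left as you look up it, z out of the bed. The three beds are side by side at 104 mm centres, in any order, each flat to x = 233 mm.
- switch (a joint): Black rocker switch, 50 x 26 mm, on the grey supply box (100 x 56 mm, top 62 mm above the counter) at the row's +y end (left, facing the slope). 0 rad = off: the end towards the beds' high side (white bar) stands up; 0.34 rad = on: that end fully down. Its top is a shallow V: the on half slopes 19 deg when off and lies level when on. Takes about 3 N, stays where it is left.
- switch_press (a point): Where to press: on top of the rocker's raised half, 15 mm from its axle, about 77 mm above the counter when off; moves with the rocker and sinks about 5 mm to on. Clear all round.
- marker_cup: Round cardboard cup with three markers, 76 mm across, about 150 mm tall over all; leave alone. Origin: centre of its underside.
- stamp_pad: Red stamp pad with a white lid, 85 x 120 x 18 mm; leave alone. Origin: centre of its underside.
- stapler: Black stapler, 135 x 34 x 54 mm tall; leave alone. Origin: centre of its underside.
Mind the look-alikes: they are no part of the job. What is shaped like the radio but pink is not meant.

How it is judged:
On the way:
1. all three handsets lie home in their own bays, with the switch still off (x of scanner in the frame of bed_scanner between -0.003 and 0.006 m and y of scanner in the frame of bed_scanner between -0.006 and 0.006 m and z of scanner in the frame of bed_scanner between -0.003 and 0.004 m and angle between the x axis of scanner and the x axis of bed_scanner, either way round below 0.09 rad and angle between the z axis of scanner and the z axis of bed_scanner, either way round below 0.06 rad and x of terminal in the frame of bed_terminal between -0.003 and 0.006 m and y of terminal in the frame of bed_terminal between -0.006 and 0.006 m and z of terminal in the frame of bed_terminal between -0.003 and 0.004 m and angle between the x axis of terminal and the x axis of bed_terminal, either way round below 0.09 rad and angle between the z axis of terminal and the z axis of bed_terminal, either way round below 0.06 rad and x of radio in the frame of bed_radio between -0.003 and 0.006 m and y of radio in the frame of bed_radio between -0.006 and 0.006 m and z of radio in the frame of bed_radio between -0.003 and 0.004 m and angle between the x axis of radio and the x axis of bed_radio, either way round below 0.09 rad and angle between the z axis of radio and the z axis of bed_radio, either way round below 0.06 rad and value of joint switch below 0.1 rad), for 0.2 s.
At the end, for the whole second after the job is handed in: Scanner, terminal and radio each lie face up in their own bay: foot within 6 mm of the lip, within 6 mm of the bay's middle, flat on the bed (4 mm, 0.06 rad), along the slope within 0.09 rad, at rest; and the switch stands at on (0.26 rad or more), having been thrown after all three were in (x of scanner in the frame of bed_scanner between -0.003 and 0.006 m and y of scanner in the frame of bed_scanner between -0.006 and 0.006 m and z of scanner in the frame of bed_scanner between -0.003 and 0.004 m and angle between the x axis of scanner and the x axis of bed_scanner, either way round below 0.09 rad and angle between the z axis of scanner and the z axis of bed_scanner, either way round below 0.06 rad and x of terminal in the frame of bed_terminal between -0.003 and 0.006 m and y of terminal in the frame of bed_terminal between -0.006 and 0.006 m and z of terminal in the frame of bed_terminal between -0.003 and 0.004 m and angle between the x axis of terminal and the x axis of bed_terminal, either way round below 0.09 rad and angle between the z axis of terminal and the z axis of bed_terminal, either way round below 0.06 rad and x of radio in the frame of bed_radio between -0.003 and 0.006 m and y of radio in the frame of bed_radio between -0.006 and 0.006 m and z of radio in the frame of bed_radio between -0.003 and 0.004 m and angle between the x axis of radio and the x axis of bed_radio, either way round below 0.09 rad and angle between the z axis of radio and the z axis of bed_radio, either way round below 0.06 rad and linear speed of each of scanner, terminal, radio below 0.02 m/s and value of joint switch above 0.26 rad); the robot touches nothing.
It fails at once if the marker cup, stamp pad or stapler is pushed more than 15 mm or tipped (distance of any of marker_cup, stamp_pad, stapler from where it was at the start of the episode above 0.015 m or angle between any of marker_cup, stamp_pad, stapler's own z axis and vertical above 0.2 rad).
It fails at once if the scanner is dropped or thrown (moves faster than 0.6 m/s with no finger on it) (linear speed of scanner above 0.6 m/s and contact force between the fingers and scanner below 0.3 N).
It fails at once if the terminal is dropped or thrown (moves faster than 0.6 m/s with no finger on it) (linear speed of terminal above 0.6 m/s and contact force between the fingers and terminal below 0.3 N).
It fails at once if the radio is dropped or thrown (moves faster than 0.6 m/s with no finger on it) (linear speed of radio above 0.6 m/s and contact force between the fingers and radio below 0.3 N).
It also fails if it takes over 72 s, if anything falls off the work surface, if the arm or the gripper's body presses on something with over 40 N, if the wrist force passes 120 N, or if a joint passes its speed limit or range.

## Working session

There is one attempt and no reset: what is moved stays moved. The work goes in short steps, Python scripts to look and compute and a tool call to move; the robot and the scene stay as the last step left them, time stands still between calls to the robot, and variables do not carry over. Pictures are saved under pics/ and viewed, at most 10 in all, crops included, and the job is handed in when it is done.

Besides the shell and the picture viewer there is one more tool, called after "Request:" in YAML: its name, and indented under it one key for each argument. carry_out: Moves the arm, as the interface text tells. Its arguments: {"type":"object","properties":{"rows":{"type":"string"},"claw":{"type":"number"},"force":{"type":"number"}},"required":["rows"]}

```bash
mkdir -p pics
cat > h.py <<'E'
from station import *
import numpy as np, cv2
def cam(n):
    c=read_camera(n); c['f']=240/np.tan(np.radians(c['fov_y'])/2); return c
def ray(c,px):
    T=np.linalg.inv(c['world_to_cam']); d=np.array([(px[0]-c['cx'])/c['f'],-(px[1]-c['cy'])/c['f'],-1])
    return T[:3,3],T[:3,:3]@d
def at_z(c,px,z):
    o,d=ray(c,px); return o+d*(z-o[2])/d[2]
def proj(c,p):
    q=c['world_to_cam']@np.append(p,1); return np.array([c['cx']+c['f']*q[0]/-q[2],c['cy']-c['f']*q[1]/-q[2]])
E
python3 - <<'E'
from h import *
a=cam('top');cv2.imwrite('pics/top.png',a['img'])
names=['terminal','radio','scanner','bed_scanner','bed_terminal','bed_radio','switch','switch_press','marker_cup','stamp_pad','stapler']
def rep(c,n):
  print(n,c['fov_y'],c['cx'],c['cy'],[k for k in c if k not in('img',)],'campos',np.linalg.inv(c['world_to_cam'])[:3,3].round(3))
  for t in names:
    z={'bed_scanner':.03,'bed_terminal':.03,'bed_radio':.03,'switch_press':.077}.get(t,0)
    print(t,[(np.round(r['centre']),round(r['confidence'],2),at_z(c,r['centre'],z).round(3)) for r in place_of(n,t)[:3]])
rep(a,'top')
b=cam('scene');cv2.imwrite('pics/scene.png',b['img']);rep(b,'scene')
print(get_obs())
E
```

```text
top 43.45982004629814 320.2286108484395 238.74253904785817 ['fov_y', 'cx', 'cy', 'world_to_cam', 'f'] campos [ 0.249 -0.107  1.236]
terminal []
radio [(array([389., 410.]), 0.95, array([ 0.187, -0.253,  0.   ])), (array([462., 219.]), 0.91, array([ 0.589, -0.379,  0.   ])), (array([286., 249.]), 0.41, array([ 0.49 , -0.014,  0.   ]))]
scanner []
bed_scanner [(array([222., 193.]), 0.62, array([0.588, 0.129, 0.03 ]))]
bed_terminal []
bed_radio [(array([265., 213.]), 0.71, array([0.554, 0.034, 0.03 ]))]Traceback (most recent call last):
  File "<stdin>", line 9, in <module>
  File "<stdin>", line 8, in rep
ValueError: it knows: bed_radio, bed_scanner, bed_terminal, marker_cup, radio, scanner, stamp_pad, stapler, switch_press, terminal
```

View pics/top.png

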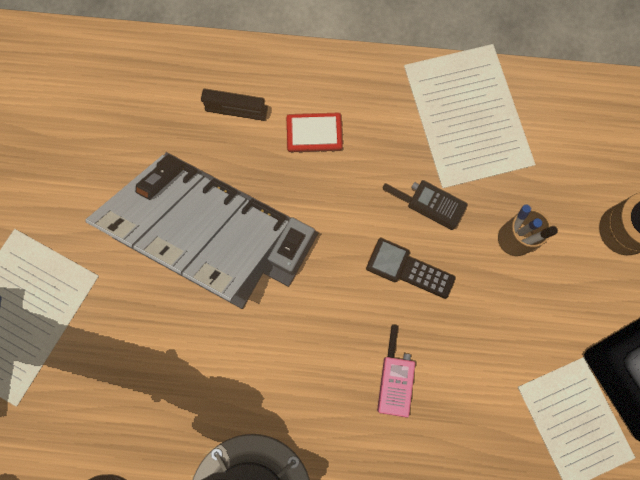

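The top view shows the charger with its lips at the upper right (about (190,175), (220,190), (262,215)) and label cards at (115,225), (162,250), (212,275). The supply box is at (290,245), the radio at (440,205), the terminal at (412,268) and the pink decoy at (397,385).

Run:
```python
from h import *
a=cam('top');b=cam('scene')
cv2.imwrite('pics/c.png',cv2.resize(a['img'][145:310,80:330],(800,528),interpolation=cv2.INTER_CUBIC))
cv2.imwrite('pics/scene.png',b['img'])
names=['terminal','radio','scanner','bed_scanner','bed_terminal','bed_radio','switch_press','marker_cup','stamp_pad','stapler']
for n,c in(('top',a),('scene',b)):
  print(n,c['fov_y'],'campos',np.linalg.inv(c['world_to_cam'])[:3,3].round(3))
  for t in names:
    z={'bed_scanner':.03,'bed_terminal':.03,'bed_radio':.03,'switch_press':.077}.get(t,0)
    print(t,[(np.round(r['centre']),round(r['confidence'],2),at_z(c,r['centre'],z).round(3)) for r in place_of(n,t)[:3]])
print(get_obs()['tool_rot'])
for t in ('terminal','radio'):
  for o in outline_of('top',t)[:3]:
    m=o['pixels'].astype('uint8'); k=cv2.findContours(m,0,1)[0]
    if not k: continue
    k=max(k,key=cv2.contourArea); print(t,o['confidence'],np.round(o['centre']),cv2.minAreaRect(k),m.sum())
```

```text
top 43.45982004629814 campos [ 0.249 -0.107  1.236]
terminal [(array([447., 287.]), 0.92, array([ 0.442, -0.355,  0.   ]))]
radio [(array([458., 219.]), 0.87, array([ 0.59 , -0.371,  0.   ])), (array([390., 409.]), 0.77, array([ 0.188, -0.254,  0.   ]))]
scanner [(array([176., 167.]), 0.73, array([0.646, 0.241, 0.   ])), (array([312., 133.]), 0.18, array([ 0.751, -0.044,  0.   ]))]
bed_scanner [(array([218., 192.]), 0.6, array([0.59 , 0.136, 0.03 ])), (array([236., 108.]), 0.51, array([0.78 , 0.123, 0.03 ]))]
bed_terminal [(array([177., 170.]), 0.78, array([0.63 , 0.229, 0.03 ]))]
bed_radio [(array([262., 211.]), 0.59, array([0.558, 0.04 , 0.03 ]))]
switch_press [(array([287., 246.]), 0.6, array([ 0.48 , -0.022,  0.077]))]
marker_cup [(array([514., 239.]), 0.73, array([ 0.558, -0.49 ,  0.   ]))]
stamp_pad [(array([313., 135.]), 0.91, array([ 0.748, -0.047,  0.   ]))]
stapler [(array([237., 107.]), 0.63, array([0.796, 0.128, 0.   ]))]
scene 46.51389317270171 campos [1.46  0.187 1.085]
terminal [(array([252., 233.]), 0.75, array([ 0.435, -0.357,  0.   ]))]
radio [(array([226., 268.]), 
[... 748 characters left out ...]
18, array([ 0.435, -0.361,  0.   ]))]
stapler [(array([393., 384.]), 0.65, array([0.793, 0.127, 0.   ]))]
[-9.23944989e-06  1.56256097e-01  9.87716574e-01  2.63071697e-05]
terminal 0.68 [405. 269.] ((411.62933349609375, 269.69830322265625), (86.79356384277344, 35.977970123291016), 23.198591232299805) 2526
terminal 0.37 [236. 247.] ((236.59799194335938, 246.71060180664062), (54.516273498535156, 109.00839233398438), 37.14668655395508) 5217
radio 0.82 [432. 203.] ((423.9715270996094, 197.50889587402344), (83.35253143310547, 31.04628562927246), 27.645973205566406) 1850
radio 0.63 [394. 382.] ((398.2292785644531, 370.03057861328125), (32.31402587890625, 88.68184661865234), 7.594643592834473) 2062
```

View pics/c.png

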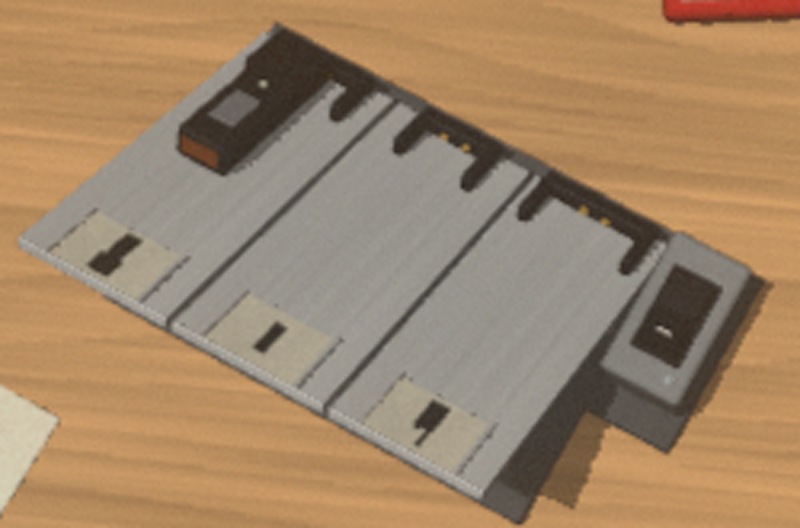

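View pics/scene.png

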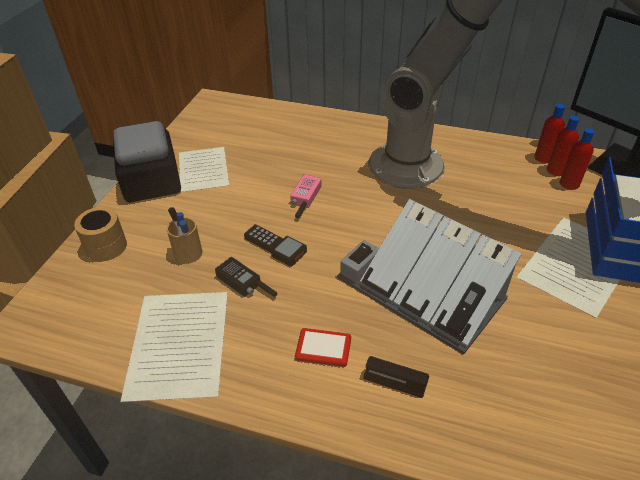

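Bay order from the image's left end is terminal, scanner, radio, with the radio bay next to the supply box. The scanner is in the leftmost bay. I'll move above it for a wrist view.

Request:
carry_out:
  rows: "41 -44 6 -0.5;41 -44 6 -0.5;41 -44 6 -0.5;41 -44 6 -0.5;41 -44 6 -0.5;41 -44 6 -0.5;41 -44 6 -0.5;41 -44 6 -0.5;41 -44 6 -0.4;0 0 0 0"
  claw: 75
  force: 40

```text
t: 2.8
eef_pos: [0.5813, 0.2397, 0.2631]
tool_rot: [0.002, 0.199, 0.98, -0.001]
contact_force: [-0.2, 0.9, -0.3]
gripper_width: 0.883
grasp_force: 0.0
```

Run:
```python
from h import *
c=cam('wrist');cv2.imwrite('pics/w1.png',c['img']);o=get_obs()
print(o['eef_pos'],o['tool_rot'],c['fov_y'],np.linalg.inv(c['world_to_cam']).round(3))
for t in ['scanner','bed_terminal','bed_scanner','bed_radio','switch_press']:
    z={'switch_press':.077}.get(t,.03)
    print(t,[(np.round(r['centre']),round(r['confidence'],2),at_z(c,r['centre'],z).round(3)) for r in place_of('wrist',t)[:3]])
```

```text
[0.57902251 0.24325894 0.2625472 ] [ 5.26362330e-04  1.96701082e-01  9.80463348e-01 -1.73749116e-04] 71.50140102036788 [[ 0.389 -0.872 -0.296  0.506]
 [ 0.921  0.369  0.125  0.272]
 [ 0.001 -0.321  0.947  0.429]
 [ 0.     0.     0.     1.   ]]
scanner [(array([324., 238.]), 0.61, array([0.636, 0.235, 0.03 ]))]
bed_terminal [(array([320., 241.]), 0.57, array([0.638, 0.228, 0.03 ])), (array([ 50., 212.]), 0.23, array([ 0.474, -0.062,  0.03 ]))]
bed_scanner [(array([236., 241.]), 0.62, array([0.596, 0.131, 0.03 ]))]
bed_radio [(array([152., 240.]), 0.87, array([0.554, 0.034, 0.03 ])), (array([301., 344.]), 0.43, array([0.77 , 0.144, 0.03 ]))]
switch_press [(array([ 52., 210.]), 0.98, array([ 0.477, -0.02 ,  0.077]))]
```

View pics/w1.png

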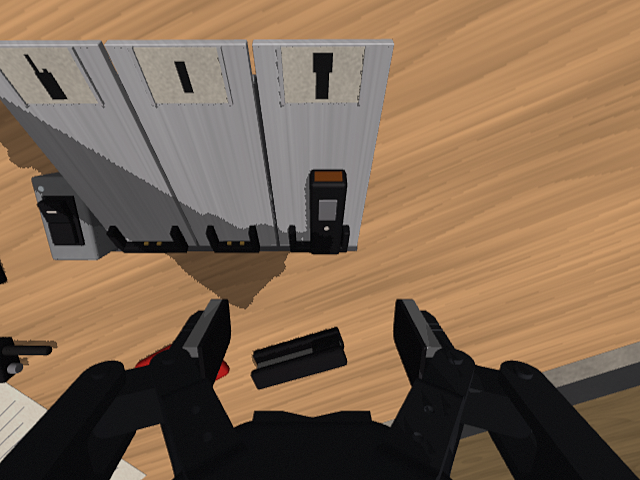

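The wrist view is aligned with the row: bed tops at row 42, dividers at columns 102 and 247, right corner at (393,41). The scanner sits at columns 310–346, rows 170–250. I'll fit the charger pose and overlay it to check.

```bash
cat >> h.py <<'E'
S,C=np.sin(np.radians(35)),np.cos(np.radians(35))
def bedpt(p,k,v):  # p=(x,y,psi) of middle bed; k=-1 terminal,0 scanner,1 radio; v in bed frame
    u=np.array([np.cos(p[2]),np.sin(p[2]),0]); l=np.array([-u[1],u[0],0]); z=np.array([0,0,1])
    return np.array([p[0],p[1],.03])+l*(.104*k+v[1])+(u*C+z*S)*v[0]+(z*C-u*S)*v[2]
E
python3 - <<'E'
from h import *
from scipy.optimize import least_squares
import pickle
c=cam('wrist');a=cam('top');b=cam('scene')
ob=[(c,(102,42),0,(.233,.052,0),1),(c,(247.5,41),-1,(.233,.052,0),1),(c,(393,41),-1,(.233,-.052,0),1),
(a,(132.5,246.9),0,(.233,-.052,0),1),(a,(182.2,273.7),0,(.233,.052,0),1),(a,(85.6,220),-1,(.233,-.052,0),1),(a,(230.9,300.3),1,(.233,.052,0),1)]
for n,cc in(('wrist',c),('top',a),('scene',b)):
  for t,k in(('bed_terminal',-1),('bed_scanner',0),('bed_radio',1)):
    r=place_of(n,t)
    if r and r[0]['confidence']>.5: ob.append((cc,r[0]['centre'],k,(0,0,0),.5))
f=lambda p:np.concatenate([(proj(cc,bedpt(p,k,v))-np.array(px))*w for cc,px,k,v,w in ob])
s=least_squares(f,[.593,.131,np.radians(157.1)],loss='soft_l1');p=s.x
print(p,np.degrees(p[2]),f(p).reshape(-1,2).round(1).tolist())
np.save('p.npy',p)
# scanner: top face corners -> bed frame of terminal
def tobed(cc,px,k,h):
    o,d=ray(cc,px); O=bedpt(p,k,(0,0,0)); R=np.array([bedpt(p,k,e)-O for e in np.eye(3)])
    q=R@(o-O); e=R@d; return q+e*(h-q[2])/e[2]
for px in((310,183),(345.5,183),(309,250),(345,250)): print(px,(tobed(c,px,-1,.024)*1e3).round(1))
im=cv2.resize(c['img'][20:270],None,fx=2,fy=2,interpolation=cv2.INTER_CUBIC)
L=lambda A,B,k,col:cv2.line(im,*[tuple(int(x) for x in (proj(c,bedpt(p,k,v))-[0,20])*2+1) for v in(A,B)],col,1)
for k,w in((-1,.028),(0,.021),(1,.033)):
  L((.0,-w,.014),(.032,-w,.014),k,(0,255,0));L((.0,w,.014),(.032,w,.014),k,(0,255,0));L((0,-w,.012),(0,w,.012),k,(0,255,0));L((.233,-.052,0),(.233,.052,0),k,(0,0,255));L((0,.052,0),(.233,.052,0),k,(0,0,255))
cv2.imwrite('pics/o1.png',im[:,:800])
E
```

```text
[0.58896657 0.13614414 2.75055912] 157.59542864830837 [[-6.6, 0.7], [-3.0, 2.4], [0.1, 3.2], [-3.7, 0.7], [-4.1, 0.5], [-5.2, 1.5], [-2.6, 1.0], [1.1, -2.2], [93.4, 10.9], [1.4, -3.4], [-2.3, 0.0], [-1.5, 0.4], [-0.6, 1.6], [1.7, -1.4], [0.6, -1.1], [0.1, -1.4]]
(310, 183) [122.7   6.1  24. ]
(345.5, 183) [122.9 -26.7  24. ]
(309, 250) [14.   7.2 24. ]
(345, 250) [ 14.3 -35.4  24. ]
```

View pics/o1.png

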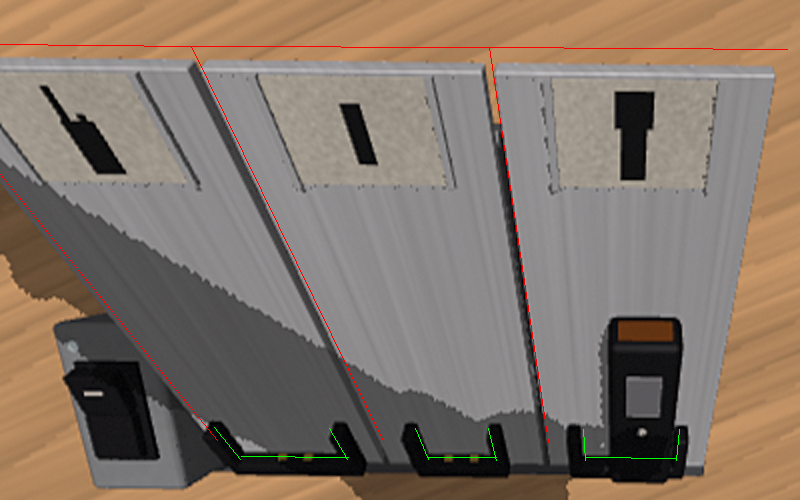

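Run:
```python
from h import *
from scipy.optimize import least_squares
c=cam('wrist');a=cam('top');b=cam('scene');print(get_obs()['eef_pos'],get_obs()['tool_rot'])
ob=[(c,(102.5,52),0,(.233,.052,0),1,1),(c,(242,53),0,(.233,-.052,0),1,-1),(c,(248.5,53),-1,(.233,.052,0),1,1),(c,(387,54),-1,(.233,-.052,0),1,-1),(c,(96.5,50),1,(.233,-.052,0),1,-1)]
for n,cc in(('wrist',c),('top',a),('scene',b)):
  for t,k in(('bed_terminal',-1),('bed_scanner',0),('bed_radio',1)):
    for r in place_of(n,t)[:1]: ob.append((cc,r['centre'],k,(0,0,0),.4,0))
def f(p):
  return np.concatenate([(proj(cc,bedpt(p,k,(v[0],v[1]-s*p[3],0)))-np.array(px))*w for cc,px,k,v,w,s in ob])
s=least_squares(f,[.593,.131,np.radians(157.1),.002],loss='soft_l1');p=s.x
print(p.round(4),np.degrees(p[2]),f(p).reshape(-1,2).round(1).tolist())
np.save('p.npy',p[:3])
def tobed(cc,px,k,h):
    o,d=ray(cc,px); O=bedpt(p,k,(0,0,0)); R=np.array([bedpt(p,k,e)-O for e in np.eye(3)])
    q=R@(o-O); e=R@d; return q+e*(h-q[2])/e[2]
for px in((305.5,188),(340.5,188),(304,250),(341,250)): print(px,(tobed(c,px,-1,.024)*1e3).round(1))
im=cv2.resize(c['img'][170:270,20:370],(800,229),interpolation=cv2.INTER_CUBIC);g=800/350
im2=cv2.resize(c['img'][170:265,250:370],(720,570),interpolation=cv2.INTER_CUBIC)
def L(A,B,k,col):
  P=[proj(c,bedpt(p,k,v)) for v in(A,B)]
  cv2.line(im2,*[tuple(int(x) for x in (q-[250,170])*6+3) for q in P],col,1)
  cv2.line(im,*[tuple(int(x) for x in (q-[20,170])*g+1) for q in P],col,1)
for k,w in((-1,.028),(0,.021),(1,.033)):
  L((.0,-w,.014),(.032,-w,.014),k,(0,255,0));L((.0,w,.014),(.032,w,.014),k,(0,255,0));L((0,-w,.012),(0,w,.012),k,(0,255,0))
cv2.imwrite('pics/o2.png',np.vstack([im,np.pad(im2[:350],((0,0),(0,80),(0,0)))]))
```

```text
[0.5773643  0.24602013 0.26227285] [-2.16032006e-05  1.94118272e-01  9.80978132e-01 -2.94642999e-06]
[5.9490e-01 1.3190e-01 2.7435e+00 2.6000e-03] 157.19249206058294 [[-1.0, -0.5], [-0.0, -0.2], [0.9, -0.1], [2.4, 0.2], [-2.5, 1.4], [0.8, 0.0], [-0.6, 1.2], [0.8, -0.8], [-0.1, -0.5], [0.5, 1.2], [0.4, -0.4], [0.2, 1.7], [-0.8, -0.5]]
(305.5, 188) [124.5  10.3  24. ]
(340.5, 188) [124.9 -22.   24. ]
(304, 250) [23.6 12.8 24. ]
(341, 250) [ 24.1 -30.4  24. ]
```

View pics/o2.png

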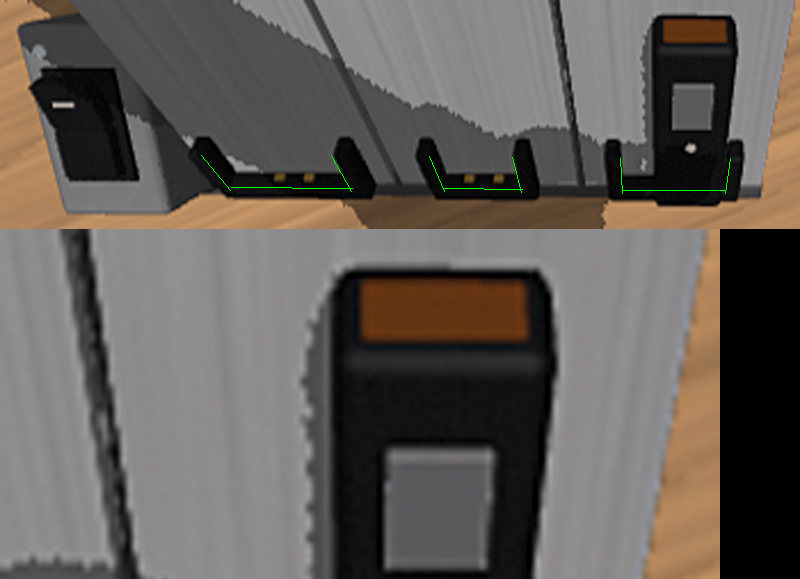

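Request:
carry_out:
  rows: "10 2 -30 -0.4;11 2 -30 0;0 0 -30 0;0 0 -30 0;0 0 -30 0;0 0 -20 0;0 0 -15 0;0 0 -5 0;0 0 0 0;0 0 0 0"

```text
t: 5.55
eef_pos: [0.599, 0.2504, 0.0733]
tool_rot: [0.001, 0.198, 0.98, 0.001]
contact_force: [0.7, -0.5, -0.1]
gripper_width: 0.881
grasp_force: 0.0
```

Request:
carry_out:
  rows: "0 0 0 0;0 0 0 0;0 0 0 0;0 0 0 0;0 0 0 0;0 0 0 0"
  claw: 20
  force: 40

```text
t: 6.3
eef_pos: [0.5983, 0.25, 0.0723]
tool_rot: [-0.0, 0.197, 0.98, -0.0]
contact_force: [0.2, 0.6, -0.4]
gripper_width: 0.233
grasp_force: 0.0
```

The fingers closed to 20 mm on nothing, so I'll look.

Run:
```python
from h import *
c=cam('wrist');b=cam('scene');o=get_obs();print(o['gripper_width'],o['grasp_force'],o['eef_pos'])
x,y=proj(b,o['eef_pos']);x=int(x);y=int(y);print(x,y)
s=b['img'][max(0,y-60):y+60,x-60:x+60]
cv2.imwrite('pics/w2.png',np.hstack([cv2.resize(c['img'][100:480],None,fx=.65,fy=.65),cv2.resize(s,(330,247))]))
```

```text
0.2311300335130082 0.0 [0.59837095 0.25005126 0.07230256]
466 308
```

View pics/w2.png

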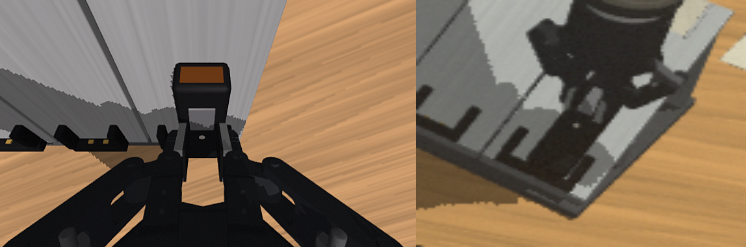

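The fingertips stand over the scanner's face: in the wrist crop the pads straddle the button at about (202,118). I'll go lower in small steps.

Request:
carry_out:
  rows: "0 0 0 0;0 0 0 0;0 0 0 0;0 0 0 0;0 0 -2 0;0 0 -2 0;0 0 -2 0;0 0 0 0;0 0 0 0"
  claw: 60

```text
t: 7.52
eef_pos: [0.5984, 0.25, 0.0663]
tool_rot: [0.0, 0.198, 0.98, 0.0]
contact_force: [0.2, -0.3, -1.0]
gripper_width: 0.708
grasp_force: 0.0
```

Request:
carry_out:
  rows: "0 0 0 0;0 0 0 0;0 0 0 0;0 0 0 0;0 0 0 0;0 0 0 0"
  claw: 20

```text
t: 8.28
eef_pos: [0.5985, 0.2502, 0.0667]
tool_rot: [0.0, 0.197, 0.98, 0.0]
contact_force: [-1.4, -0.1, 5.6]
gripper_width: 0.381
grasp_force: 39.6
```

Run:
```python
from h import *
c=cam('wrist');b=cam('scene');o=get_obs();print(o['gripper_width'],o['grasp_force'],o['eef_pos'],o['contact_force'])
x,y=proj(b,o['eef_pos']);x=int(x);y=int(y)
s=b['img'][y-40:y+25,x-35:x+35].copy()
cv2.imwrite('pics/w3.png',np.hstack([cv2.resize(c['img'][200:480,180:500],(400,350)),cv2.resize(s,(377,350),interpolation=cv2.INTER_CUBIC)]))
```

```text
0.380662142246809 39.5795613527298 [0.59848894 0.25012281 0.06673797] [-1.88845996 -1.28972811  5.68615054]
```

View pics/w3.png

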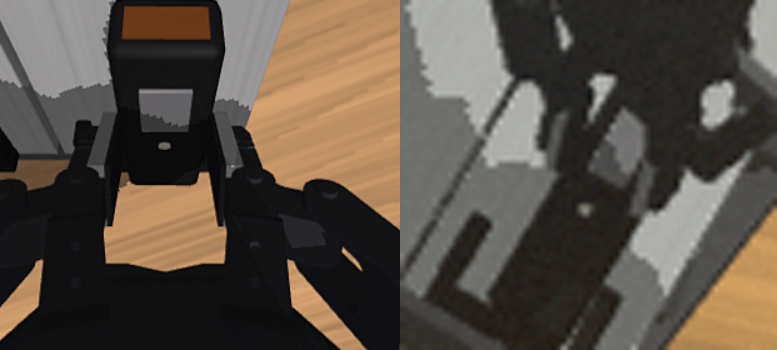

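The scanner is caught only by its top edges (32 mm opening). I'll reopen and go deeper.

Request:
carry_out:
  rows: "0 0 0 0;0 0 0 0;0 0 0 0;0 0 -2 0;0 0 -2 0;0 0 -1 0;0 0 0 0;0 0 0 0"
  claw: 58

```text
t: 9.38
eef_pos: [0.5984, 0.2501, 0.0614]
tool_rot: [0.0, 0.198, 0.98, 0.0]
contact_force: [-0.3, 0.0, 0.2]
gripper_width: 0.678
grasp_force: 0.0
```

Request:
carry_out:
  rows: "0 0 -1 0;0 0 -1 0;0 0 -1 0;0 0 0 0;0 0 0 0"

```text
t: 10.0
eef_pos: [0.5984, 0.2501, 0.0583]
tool_rot: [0.0, 0.197, 0.98, 0.0]
contact_force: [0.7, 0.7, -0.0]
gripper_width: 0.68
grasp_force: 0.0
```

Request:
carry_out:
  rows: "0 0 0 0;0 0 0 0;0 0 0 0;0 0 0 0;0 0 0 0"
  claw: 20

```text
t: 10.62
eef_pos: [0.5984, 0.2501, 0.0586]
tool_rot: [0.0, 0.198, 0.98, 0.0]
contact_force: [-1.3, -0.5, 5.9]
gripper_width: 0.403
grasp_force: 40.5
```

Request:
carry_out:
  rows: "0 0 0 0;0 0 2 0;0 0 3 0;0 0 5 0;0 0 5 0;0 0 5 0;0 0 0 0"
  claw: 20
  force: 60

```text
t: 11.5
eef_pos: [0.5987, 0.2502, 0.079]
tool_rot: [0.0, 0.197, 0.98, 0.0]
contact_force: [-0.1, -1.0, -2.0]
gripper_width: 0.396
grasp_force: 59.7
```

Run:
```python
from h import *
c=cam('wrist');b=cam('scene');o=get_obs();print(o['gripper_width'],o['grasp_force'],o['eef_pos'],o['contact_force'])
for n,cc in(('wrist',c),('scene',b)):
  for r in outline_of(n,'scanner')[:1]: 
    m=r['pixels'];print(n,r['confidence'],r['centre'],np.argwhere(m).min(0)[::-1],np.argwhere(m).max(0)[::-1])
```

```text
0.39909318543987465 59.741302728652954 [0.59831733 0.25008473 0.07834796] [-1.33816763  0.69149341 -1.17845322]
wrist 0.9 [313.0, 265.1] [263 202] [362 355]
scene 0.93 [462.7, 308.5] [448 281] [476 327]
```

Request:
carry_out:
  rows: "0 0 20 0;-9 -20 0 0;-9 -20 0 0;-9 -20 0 0;-9 -20 0 0;-9.5 -20.5 0 0;0 0 0 0;0 0 0 0"

```text
t: 12.7
eef_pos: [0.5531, 0.1501, 0.0985]
tool_rot: [0.0, 0.197, 0.98, 0.0]
contact_force: [0.9, -0.7, -1.5]
gripper_width: 0.4
grasp_force: 60.0
```

Request:
carry_out:
  rows: "0 0 -10 0;0 0 -10 0;0 0 -7 0;0 0 -4 0;0 0 -2 0;0 0 0 0;0 0 0 0"

```text
t: 13.58
eef_pos: [0.5531, 0.1496, 0.0656]
tool_rot: [0.0, 0.198, 0.98, 0.0]
contact_force: [-0.3, 0.3, -1.8]
gripper_width: 0.394
grasp_force: 60.0
```

Run:
```python
from h import *
o=get_obs();p=np.load('p.npy');d=o['eef_pos']-bedpt(p,0,(0,0,0));u=np.array([np.cos(p[2]),np.sin(p[2])])
print(o['eef_pos'],o['contact_force'],d[:2]@u,d[:2]@[-u[1],u[0]])
```

```text
[0.55308786 0.14958284 0.06557603] [-0.32607016  0.33272879 -1.79003498] 0.045389592955791966 -0.00010420086986403024
```

Request:
carry_out:
  rows: "0 0 -2 0;0 0 -2 0;0 0 -1 0;0 0 0 0;0 0 0 0"

```text
t: 14.2
eef_pos: [0.5534, 0.1495, 0.0605]
tool_rot: [0.0, 0.198, 0.98, 0.0]
contact_force: [2.2, -0.4, -0.8]
gripper_width: 0.396
grasp_force: 60.2
```

Request:
carry_out:
  rows: "0.9 -0.4 -0.7 0;0.9 -0.4 -0.7 0;0.9 -0.4 -0.7 0;0 0 0 0;0 0 0 0"

```text
t: 14.82
eef_pos: [0.5558, 0.1486, 0.0586]
tool_rot: [0.0, 0.197, 0.98, 0.0]
contact_force: [-0.8, -0.5, 6.2]
gripper_width: 0.394
grasp_force: 60.8
```

Request:
carry_out:
  rows: "0.9 -0.4 -0.6 0;0.9 -0.4 -0.6 0;0 0 0 0;0 0 0 0"

```text
t: 15.32
eef_pos: [0.5558, 0.1486, 0.0585]
tool_rot: [-0.002, 0.197, 0.98, 0.0]
contact_force: [-10.0, 0.8, 21.8]
gripper_width: 0.397
grasp_force: 62.4
```

Run:
```python
from h import *
o=get_obs();print(o['eef_pos'],o['contact_force'])
p=np.load('p.npy')
for n in('wrist','scene','top'):
  c=cam(n)
  for r in place_of(n,'scanner')[:1]: print(n,r['confidence'],r['centre'],'pred',proj(c,bedpt(p,0,(0,0,0))),'per +10mm up',proj(c,bedpt(p,0,(.01,0,0))))
```

```text
[0.55580355 0.14856413 0.05850385] [-9.97591099  0.79832825 21.77595717]
wrist 0.84 [310.6, 318.3] pred [309.57236898 321.90343943] per +10mm up [309.53306528 315.75557047]
scene 0.59 [409.1, 307.2] pred [413.60018108 307.63309592] per +10mm up [415.73317748 304.05668201]
top 0.77 [220.5, 189.2] pred [220.60750501 190.00807584] per +10mm up [218.17005873 192.53441041]
```

Home against lip and bed. Release and rise, looking from above afterwards.

Request:
carry_out:
  rows: "-1.2 0.5 1.2 0;0 0 0 0;0 0 0 0"

```text
t: 16.0
eef_pos: [0.5558, 0.1486, 0.0586]
tool_rot: [-0.0, 0.197, 0.98, 0.0]
contact_force: [-2.8, -0.1, 8.9]
gripper_width: 0.396
grasp_force: 61.1
```

Request:
carry_out:
  rows: "0 0 0 0;0 0 0 0;0 0 0 0;0 0 5 0;0 0 20 0;0 0 50 0;0 0 60 0;0 0 60 0;0 0 0 0;0 0 0 0"
  claw: 60

```text
t: 17.25
eef_pos: [0.5557, 0.148, 0.253]
tool_rot: [-0.0, 0.197, 0.98, 0.0]
contact_force: [0.8, -0.1, -1.1]
gripper_width: 0.698
grasp_force: 0.0
```

```bash
cat > ck.py <<'E'
from h import *
import sys
p=np.load('p.npy');c=cam('wrist');k=int(sys.argv[1]);w=float(sys.argv[2])/2;h=float(sys.argv[3]);t=sys.argv[4]
O=bedpt(p,k,(0,0,0)); R=np.array([bedpt(p,k,e)-O for e in np.eye(3)])
print(get_obs()['eef_pos'])
for r in outline_of('wrist',t)[:2]:
  ys,xs=np.nonzero(r['pixels']); print(r['confidence'],r['centre'],len(xs))
  o,_=ray(c,(0,0)); T=np.linalg.inv(c['world_to_cam'])[:3,:3]
  D=np.stack([(xs-c['cx'])/c['f'],-(ys-c['cy'])/c['f'],-np.ones(len(xs))])
  D=R@T@D; q=R@(o-O); P=q[:,None]+D*(h-q[2])/D[2]; P*=1e3
  for a in range(-10,180,15):
    s=(P[0]>=a)&(P[0]<a+15)
    if s.sum()>20: print('x',a,'y',P[1][s].min().round(1),P[1][s].max().round(1),'xmax',P[0][s].max().round(1))
E
python3 ck.py 0 36 .024 scanner
python3 - <<'E'
from h import *
p=np.load('p.npy');c=cam('wrist')
r=place_of('wrist','scanner')[0];print(r['confidence'],r['centre'],proj(c,bedpt(p,0,(0,0,0))),proj(c,bedpt(p,0,(.01,0,0))))
E
```

```text
[0.55528677 0.14782511 0.25212959]
0.86 [313.4, 197.3] 3195
x 5 y -17.6 17.0 xmax 19.6
x 20 y -18.3 16.7 xmax 34.4
x 35 y -18.5 16.1 xmax 48.4
x 50 y -18.7 16.6 xmax 64.6
x 65 y -18.7 16.1 xmax 79.7
x 80 y -18.9 16.4 xmax 93.8
x 95 y -18.9 16.3 xmax 109.5
x 110 y -19.1 16.2 xmax 123.9
x 125 y -17.8 15.6 xmax 137.3
0.35 [190.9, 114.2] 26838
x 5 y 58.7 138.0 xmax 19.5
x 20 y 48.0 139.1 xmax 34.4
x 35 y 47.1 139.1 xmax 50.0
x 50 y 47.1 138.6 xmax 64.5
x 65 y 47.9 139.1 xmax 79.6
x 80 y 47.8 139.1 xmax 95.0
x 95 y 47.7 139.1 xmax 109.3
x 110 y 48.0 139.1 xmax 125.0
x 125 y 47.9 139.1 xmax 139.4
x 140 y 47.4 139.1 xmax 154.6
x 155 y 47.8 138.7 xmax 169.5
x 170 y 47.9 139.1 xmax 184.7
0.95 [313.8, 229.4] [311.51939277 234.76937655] [311.52328629 229.7032233 ]
```

Scanner is home (y about −1 mm, straight). Next, the terminal.

Request:
carry_out:
  rows: "-8 -42 0 -9.3;-8 -42 0 -9.3;-8 -42 0 -9.3;-8 -42 0 -9.3;-8 -42 0 -9.3;-8 -42 0 -9.3;-8 -42 0 -9.3;-7 -42 0 -9.3;-7 -42 0 -9.3;-6 -42 0 -8.9"
  claw: 75

```text
t: 18.7
eef_pos: [0.4794, -0.273, 0.2524]
tool_rot: [-0.001, 0.847, 0.532, -0.001]
contact_force: [-0.3, -0.5, 0.1]
gripper_width: 0.881
grasp_force: 0.0
```

Request:
carry_out:
  rows: "0 0 0 0;0 0 0 0;0 0 0 0;0 0 0 0"

```text
t: 19.2
eef_pos: [0.4805, -0.2708, 0.2531]
tool_rot: [-0.0, 0.845, 0.535, 0.0]
contact_force: [0.4, 0.6, -0.2]
gripper_width: 0.877
grasp_force: 0.0
```

```bash
cat > lie.py <<'E'
from h import *
import sys
t=sys.argv[1];h=float(sys.argv[2]);c=cam('wrist');o=get_obs()
q=o['tool_rot'];print(o['eef_pos'],'closing yaw',np.degrees(np.arctan2(q[2]**2-q[1]**2,2*q[1]*q[2])))
for r in place_of('wrist',t)[:2]: print('origin',r['confidence'],r['centre'],at_z(c,r['centre'],0).round(4))
rs=outline_of('wrist',t)[:2]
for r in rs:
  m=r['pixels'].astype('uint8');k=max(cv2.findContours(m,0,1)[0],key=cv2.contourArea)[:,0]
  P=np.array([at_z(c,x,h)[:2] for x in k]).astype('float32')*1000
  print('outline',r['confidence'],r['centre'],at_z(c,r['centre'],h).round(4),'rect',cv2.minAreaRect(P))
a=np.radians(float(sys.argv[3]));u=np.array([np.cos(a),np.sin(a)]);l=np.array([-u[1],u[0]])
m=rs[0]['pixels'];ys,xs=np.nonzero(m);P=np.array([at_z(c,x,h)[:2] for x in zip(xs,ys)])*1e3
X=P@u;Y=P@l;cs=[]
for s in np.arange(X.min(),X.max(),12):
  i=(X>=s)&(X<s+12)
  if i.sum()>20: print('along',round(s+6,1),'side',Y[i].min().round(1),Y[i].max().round(1))
cv2.imwrite('pics/'+sys.argv[4],c['img'])
E
python3 lie.py terminal .022 64.6 t1.png
```

```text
[ 0.48044792 -0.27106402  0.25315454] closing yaw -25.278157654112515
origin 0.76 [315.8, 262.9] [ 0.4471 -0.3562  0.    ]
outline 0.9 [306.4, 187.0] [ 0.4819 -0.2544  0.022 ] rect ((469.4687805175781, -273.2410888671875), (175.04861450195312, 72.10004425048828), 71.55711364746094)
along -127.7 side -576.0 -527.0
along -115.7 side -574.6 -524.7
along -103.7 side -573.1 -523.6
along -91.7 side -571.6 -522.4
along -79.7 side -570.1 -521.4
along -67.7 side -568.7 -519.2
along -55.7 side -567.3 -517.1
along -43.7 side -567.1 -516.1
along -31.7 side -564.5 -503.3
along -19.7 side -573.7 -501.4
along -7.7 side -573.6 -500.4
along 4.3 side -572.1 -498.6
along 16.3 side -570.7 -496.9
along 28.3 side -568.2 -496.1
along 40.3 side -566.8 -498.6
```

Request:
carry_out:
  rows: "-5 -0.5 -40 3.4;-5 -0.7 -40 3.3;0 0 -40 0;0 0 -40 0;0 0 -40 0;0 0 -25 0;0 0 -18 0;0 0 -4 0;0 0 0 0;0 0 0 0"
  claw: 66

```text
t: 20.6
eef_pos: [0.4709, -0.2735, 0.0072]
tool_rot: [0.001, 0.812, 0.583, 0.001]
contact_force: [-0.4, 0.2, -0.2]
gripper_width: 0.772
grasp_force: 0.0
```

Request:
carry_out:
  rows: "0 0 -2 0;0 0 -2 0;0 0 -2 0;0 0 -1 0;0 0 0 0;0 0 0 0"

```text
t: 21.35
eef_pos: [0.4702, -0.2732, -0.0008]
tool_rot: [0.0, 0.812, 0.583, -0.0]
contact_force: [-0.2, -0.3, -0.3]
gripper_width: 0.774
grasp_force: 0.0
```

Request:
carry_out:
  rows: "0 0 -1 0;0 0 -1 0;0 0 0 0;0 0 0 0;0 0 0 0;0 0 0 0;0 0 0 0;0 0 0 0"
  claw: 30
  force: 60

```text
t: 22.35
eef_pos: [0.4714, -0.2739, -0.0014]
tool_rot: [0.001, 0.813, 0.583, 0.001]
contact_force: [-0.4, 0.6, 13.2]
gripper_width: 0.354
grasp_force: 6.7
```

Request:
carry_out:
  rows: "0 0 2 0;0 0 4 0;0 0 8 0;0 0 15 0;0 0 20 0;0 0 0 0;0 0 0 0"
  force: 80

```text
t: 23.22
eef_pos: [0.4702, -0.2729, 0.0462]
tool_rot: [-0.0, 0.812, 0.583, 0.0]
contact_force: [0.4, -0.7, -0.2]
gripper_width: 0.352
grasp_force: 0.0
```

```bash
cat > tilt.py <<'E'
from h import *
import sys
t=sys.argv[1];o=get_obs();print(o['eef_pos'],o['contact_force'],o['torque'],o['gripper_width'])
for n in('scene','top'):
  c=cam(n);r=place_of(n,t)[:1]
  for x in r: print(n,x['confidence'],x['centre'])
  for x in outline_of(n,t)[:1]: print(n,x['confidence'],x['centre'],cv2.minAreaRect(max(cv2.findContours(x['pixels'].astype('uint8'),0,1)[0],key=cv2.contourArea)))
  print('tcp at',proj(c,o['eef_pos']))
E
python3 tilt.py terminal
```

```text
[ 0.47015916 -0.27287545  0.04621885] [ 0.43235499 -0.73296986 -0.22806745] [ 0.03644475 -0.02506339 -0.02254021] 0.3517038254689105
scene 0.94 [250.2, 234.4]
scene 0.72 [421.6, 284.5] ((424.5662841796875, 284.3460693359375), (17.53968048095703, 50.438438415527344), 31.429563522338867)
tcp at [273.62130586 235.28034033]
top 0.8 [445.7, 289.8]
top 0.76 [437.6, 282.7] ((438.81036376953125, 282.27587890625), (29.018726348876953, 25.60475730895996), 23.198589324951172)
tcp at [411.61694776 266.0212034 ]
```

The fingertips evidently stand about 20 mm behind the reported TCP, which matches the scanner readings too. I'll go about 20 mm deeper.

Request:
carry_out:
  rows: "0 0 0 0;0 0 0 0;0 0 0 0;0 0 -15 0;0 0 -15 0;0 0 -10 0;0 0 -8 0;0 0 -4 0;0 0 0 0;0 0 0 0"
  claw: 68

```text
t: 24.78
eef_pos: [0.4704, -0.2733, -0.0055]
tool_rot: [0.0, 0.812, 0.583, 0.0]
contact_force: [-0.4, 0.4, -0.4]
gripper_width: 0.798
grasp_force: 0.0
```

Request:
carry_out:
  rows: "0 0 -4 0;0 0 -4 0;0 0 -3 0;0 0 -2 0;0 0 0 0;0 0 0 0"

```text
t: 25.52
eef_pos: [0.4702, -0.2732, -0.0188]
tool_rot: [0.0, 0.813, 0.583, 0.0]
contact_force: [1.2, -0.3, -0.5]
gripper_width: 0.797
grasp_force: 0.0
```

Request:
carry_out:
  rows: "0 0 0 0;0 0 0 0;0 0 0 0;0 0 0 0;0 0 0 0;0 0 0 0"
  claw: 35
  force: 80

```text
t: 26.28
eef_pos: [0.4702, -0.2732, -0.0182]
tool_rot: [0.0, 0.813, 0.583, 0.0]
contact_force: [-1.9, 0.2, 5.9]
gripper_width: 0.559
grasp_force: 83.1
```

Request:
carry_out:
  rows: "0 0 4 0;0 0 8 0;0 0 20 0;0 0 40 0;0 0 50 0;0 0 50 0;0 0 50 0;0 0 0 0;0 0 0 0"

```text
t: 27.4
eef_pos: [0.4694, -0.2725, 0.2025]
tool_rot: [-0.001, 0.812, 0.583, -0.0]
contact_force: [0.4, 0.4, -4.1]
gripper_width: 0.569
grasp_force: 83.5
```

```bash
python3 tilt.py terminal; python3 lie.py terminal .19 71.4 t2.png
```

```text
[ 0.46944997 -0.2724764   0.20250847] [ 0.35070985  0.43035245 -4.0922952 ] [ 0.00922205 -0.00149755  0.00653505] 0.5691654168920328
scene 0.98 [280.0, 182.9] ((280.96551513671875, 186.08621215820312), (42.709930419921875, 28.411388397216797), 21.801410675048828)
tcp at [269.08803493 189.90880247]
top 0.68 [475.1, 269.7]
top 0.69 [470.5, 259.8] ((474.6400146484375, 268.9800109863281), (15.0, 31.200000762939453), 36.869895935058594)
tcp at [424.89399507 251.30925253]
[ 0.4696979  -0.27307258  0.20241844] closing yaw -18.691992224901625
outline 0.86 [313.6, 233.2] [ 0.4797 -0.2485  0.19  ] rect ((467.39093017578125, -280.7744445800781), (193.28549194335938, 103.95040130615234), 71.51197814941406)
along -207.7 side -566.9 -497.9
along -195.7 side -567.2 -497.8
along -183.7 side -567.6 -497.9
along -171.7 side -567.4 -497.8
along -159.7 side -566.8 -497.8
along -147.7 side -566.6 -499.1
along -135.7 side -566.3 -498.5
along -123.7 side -583.4 -481.9
along -111.7 side -584.0 -480.6
along -99.7 side -584.0 -481.0
along -87.7 side -584.4 -481.0
along -75.7 side -584.4 -480.5
along -63.7 side -583.9 -480.5
along -51.7 side -583.9 -480.5
along -39.7 side -584.1 -480.4
along -27.7 side -583.8 -480.7
along -15.7 side -561.1 -503.9
```

The fingers would hit the head's shoulder as it tilts, so I'll set it back down and regrip 13 mm nearer the foot and 4 mm higher.

Request:
carry_out:
  rows: "0 0 -50 0;0 0 -50 0;0 0 -50 0;0 0 -40 0;0 0 -18 0;0 0 -8 0;0 0 -3 0;0 0 -2 0;0 0 0 0;0 0 0 0"

```text
t: 29.1
eef_pos: [0.4706, -0.2732, -0.0173]
tool_rot: [0.0, 0.812, 0.583, 0.0]
contact_force: [-0.1, -1.1, -3.5]
gripper_width: 0.562
grasp_force: 83.3
```

Request:
carry_out:
  rows: "0 0 0 0;0 0 0 0;0 0 0 0;-2 -6 2 0;-2 -6 2 0;0 0 0 0;0 0 0 0"
  claw: 66

```text
t: 29.98
eef_pos: [0.4661, -0.2852, -0.0138]
tool_rot: [-0.0, 0.813, 0.583, 0.0]
contact_force: [0.5, 0.1, -0.3]
gripper_width: 0.774
grasp_force: 0.0
```

Request:
carry_out:
  rows: "0 0 0 0;0 0 0 0;0 0 0 0;0 0 0 0;0 0 4 0;0 0 10 0;0 0 30 0;0 0 0 0"
  claw: 35
  force: 80

```text
t: 30.98
eef_pos: [0.4676, -0.286, 0.0322]
tool_rot: [0.002, 0.813, 0.583, 0.001]
contact_force: [-0.3, -0.3, -2.4]
gripper_width: 0.558
grasp_force: 83.4
```

Request:
carry_out:
  rows: "0 5 50 0;2 10 50 2;5 30 45 6;12 54 35 10;14 60 0 10;14 60 0 10;14 60 0 10;14 60 0 10;14 60 0 10;14 60 0 10"

```text
t: 32.22
eef_pos: [0.5682, 0.1733, 0.2078]
tool_rot: [-0.001, 0.262, 0.965, -0.0]
contact_force: [0.8, -0.8, -2.0]
gripper_width: 0.557
grasp_force: 84.5
```

Request:
carry_out:
  rows: "10 60 0 5;6 50 0 2.8;3.3 28.3 0 0;1 1 0 0;0 0 0 0;0 0 0 0;0 0 0 0"

```text
t: 33.1
eef_pos: [0.5891, 0.3095, 0.2088]
tool_rot: [0.0, 0.199, 0.98, -0.0]
contact_force: [-0.0, 0.1, -3.3]
gripper_width: 0.557
grasp_force: 84.5
```

```bash
cat > rel.py <<'E'
from h import *
import sys
k=int(sys.argv[1]);o=get_obs();p=np.load('p.npy');d=o['eef_pos']-bedpt(p,k,(0,0,0));u=np.array([np.cos(p[2]),np.sin(p[2])]);q=o['tool_rot']
print(o['eef_pos'],o['contact_force'],'u',d[:2]@u,'l',d[:2]@[-u[1],u[0]],'yawerr',np.degrees(np.arctan2(q[2]**2-q[1]**2,2*q[1]*q[2])-p[2])+90)
E
python3 rel.py -1
```

```text
[0.58913901 0.30954201 0.20878519] [-0.03152135  0.07347543 -3.31792949] u 0.07416319416437081 l -0.05753127781492544 yawerr -0.1664897869581381
```

Request:
carry_out:
  rows: "-6.1 -28.6 0 0;-6.1 -28.6 0 0.1;0 0 -20 0;0 0 -25 0;0 0 -20 0;0 0 -8 0;0 0 0 0;0 0 0 0"

```text
t: 34.1
eef_pos: [0.5774, 0.2537, 0.1367]
tool_rot: [0.001, 0.198, 0.98, 0.001]
contact_force: [0.4, -0.2, -3.1]
gripper_width: 0.558
grasp_force: 84.4
```

```bash
python3 rel.py -1
```

```text
[0.57741576 0.25372385 0.13666838] [ 0.36382871 -0.1865237  -3.07161878] u 0.0633326802297408 l -0.0015330452236627379 yawerr 0.015273893750801903
```

Request:
carry_out:
  rows: "0 0 -5 0;0 0 -5 0;0 0 -5 0;0 0 -5 0;0 0 -5 0;0 0 0 0"
  force: 45

```text
t: 34.85
eef_pos: [0.5801, 0.2521, 0.1119]
tool_rot: [0.003, 0.198, 0.98, 0.0]
contact_force: [6.0, -4.6, 5.7]
gripper_width: 0.557
grasp_force: 85.2
```

Request:
carry_out:
  rows: "0 0 -4 0;0 0 -4 0;0 0 -4 0;0 0 -4 0;0 0 -4 0;0 0 0 0"
  claw: 35
  force: 40

```text
t: 35.6
eef_pos: [0.5795, 0.2521, 0.0915]
tool_rot: [0.002, 0.198, 0.98, 0.0]
contact_force: [6.1, -3.5, 3.1]
gripper_width: 0.556
grasp_force: 83.8
```

```bash
python3 rel.py -1; python3 ck.py -1 50 .022 terminal | head -30;  python3 - <<'E'
from h import *
p=np.load('p.npy')
for n in('wrist','top','scene'):
  c=cam(n)
  for r in place_of(n,'terminal')[:2]:print(n,r['confidence'],r['centre'],proj(c,bedpt(p,-1,(0.012,0,0))),proj(c,bedpt(p,-1,(0,0,.03))))
E
```

```text
[0.57954594 0.25212187 0.09148294] [ 6.09230544 -3.52400154  3.09411775] u 0.06074806118792198 l -0.0008820532110687049 yawerr -0.0652140793250311
[0.57955932 0.25214627 0.09159604]
0.8 [312.8, 183.2] 60812
x -10 y -37.5 34.6 xmax 5.0
x 5 y -36.7 33.8 xmax 19.5
x 20 y -35.9 32.3 xmax 34.4
x 35 y -34.4 31.0 xmax 49.5
x 50 y -33.2 30.1 xmax 64.3
x 65 y -32.6 29.2 xmax 80.0
x 80 y -32.3 28.9 xmax 95.0
x 95 y -46.5 42.5 xmax 109.9
x 110 y -46.3 42.2 xmax 124.5
x 125 y -45.0 40.7 xmax 139.8
x 140 y -43.7 39.6 xmax 154.9
x 155 y -42.4 38.1 xmax 169.8
x 170 y -41.1 37.0 xmax 185.0
wrist 0.59 [313.3, 359.2] [308.90551292 311.62416272] [308.89724489 356.91213962]
wrist 0.55 [175.7, 315.8] [308.90551292 311.62416272] [308.89724489 356.91213962]
top 0.94 [170.5, 156.0] [174.68835308 170.28150671] [179.5011034  156.55259699]
scene 0.71 [452.2, 319.7] [454.03459835 325.5305562 ] [449.06669451 328.2530896 ]
scene 0.17 [379.4, 290.4] [454.03459835 325.5305562 ] [449.06669451 328.2530896 ]
```

Request:
carry_out:
  rows: "-0.4 -0.9 -4 0;0 0 -4 0;0 0 -4 0;0 0 -4 0;0 0 -2 0;0 0 0 0"

```text
t: 36.75
eef_pos: [0.5758, 0.2528, 0.0723]
tool_rot: [-0.0, 0.197, 0.98, -0.0]
contact_force: [1.4, -0.9, 1.4]
gripper_width: 0.558
grasp_force: 80.5
```

Request:
carry_out:
  rows: "0 0 -2 0;0 0 -2 0;0 0 -2 0;0 0 0 0"

```text
t: 37.25
eef_pos: [0.5773, 0.2527, 0.0675]
tool_rot: [0.001, 0.197, 0.98, 0.0]
contact_force: [1.7, -0.4, 7.3]
gripper_width: 0.562
grasp_force: 80.6
```

```bash
python3 rel.py -1; python3 ck.py -1 50 .022 terminal | head -30
```

```text
[0.57733205 0.25267139 0.06749272] [ 1.65338387 -0.41536827  7.29717399] u 0.06300187319770689 l -0.0005304250116074487 yawerr 0.042690567115741374
[0.57732172 0.25266389 0.06748538]
0.9 [313.3, 177.4] 67917
x 20 y -24.4 22.2 xmax 33.8
x 35 y -24.9 22.3 xmax 49.9
x 50 y -25.2 22.3 xmax 64.1
x 65 y -24.8 22.4 xmax 79.1
x 80 y -24.8 22.0 xmax 94.5
x 95 y -24.9 22.1 xmax 109.5
x 110 y -38.9 35.9 xmax 124.6
x 125 y -38.9 36.0 xmax 139.8
x 140 y -39.0 35.8 xmax 154.8
x 155 y -39.1 35.8 xmax 169.7
x 170 y -39.0 35.8 xmax 185.0
```

Request:
carry_out:
  rows: "1.3 -1.4 -1 0;1.5 -0.6 -1.1 0;1.5 -0.6 -1.1 0;1.5 -0.6 -1.1 0;1.5 -0.6 -1.1 0;0 0 0 0"

```text
t: 38.1
eef_pos: [0.5845, 0.249, 0.0618]
tool_rot: [0.001, 0.197, 0.98, 0.0]
contact_force: [2.1, -0.0, 6.0]
gripper_width: 0.559
grasp_force: 80.5
```

```bash
python3 rel.py -1; python3 ck.py -1 50 .022 terminal | head -30
```

```text
[0.58450437 0.24899948 0.06183808] [ 2.11192236 -0.04588096  6.00280959] u 0.054966970629771086 l 7.413208415082626e-05 yawerr 0.03639631026079826
[0.58448743 0.24895946 0.06181763]
0.92 [312.7, 178.2] 67500
x 5 y -23.2 21.9 xmax 18.1
x 20 y -23.9 22.5 xmax 35.0
x 35 y -23.8 22.6 xmax 49.7
x 50 y -23.8 22.8 xmax 64.1
x 65 y -24.0 22.7 xmax 79.0
x 80 y -24.1 22.7 xmax 94.9
x 95 y -36.4 34.3 xmax 110.0
x 110 y -38.0 36.2 xmax 124.8
x 125 y -38.1 36.2 xmax 139.8
x 140 y -38.4 36.3 xmax 155.0
x 155 y -38.5 36.2 xmax 170.0
x 170 y -38.5 36.2 xmax 185.0
```

Request:
carry_out:
  rows: "0.9 -0.4 -0.6 0;0.9 -0.4 -0.6 0;0.9 -0.4 -0.6 0;0 0 0 0"

```text
t: 38.7
eef_pos: [0.587, 0.2479, 0.06]
tool_rot: [0.001, 0.197, 0.98, 0.0]
contact_force: [1.5, -0.8, 7.0]
gripper_width: 0.557
grasp_force: 80.5
```

Request:
carry_out:
  rows: "0.9 -0.4 -0.6 0;0.9 -0.4 -0.6 0;0 0 0 0"

```text
t: 39.08
eef_pos: [0.5886, 0.247, 0.0587]
tool_rot: [0.0, 0.197, 0.98, 0.0]
contact_force: [2.2, -0.5, 5.1]
gripper_width: 0.558
grasp_force: 80.4
```

```bash
python3 rel.py -1
```

```text
[0.58864896 0.24704362 0.05865983] [ 2.18068908 -0.52706     5.144645  ] u 0.05038827486503883 l 0.00027047457341933603 yawerr 0.03932177721331698
```

Not at the lip yet; keep sliding.

Request:
carry_out:
  rows: "0.9 -0.4 -0.6 0;0.9 -0.4 -0.6 0;0.9 -0.4 -0.6 0;0.9 -0.4 -0.6 0;0 0 0 0"

```text
t: 39.7
eef_pos: [0.591, 0.2459, 0.0568]
tool_rot: [-0.001, 0.197, 0.98, 0.0]
contact_force: [-2.5, 0.2, 12.5]
gripper_width: 0.555
grasp_force: 81.0
```

```bash
python3 rel.py -1;python3 ck.py -1 50 .022 terminal | head -6
python3 - <<'E'
from h import *
p=np.load('p.npy')
for n in('wrist','top','scene'):
  c=cam(n)
  for r in place_of(n,'terminal')[:1]:print(n,r['confidence'],r['centre'],proj(c,bedpt(p,-1,(0.0,0,0))),proj(c,bedpt(p,-1,(0.01,0,0))))
E
```

```text
[0.59101417 0.24594765 0.05675775] [-2.54006673  0.22236714 12.47067648] u 0.047783154293476765 l 0.00036391627583766406 yawerr 0.06283769535589556
[0.59101395 0.24595182 0.05674528]
0.66 [310.9, 177.0] 67277
x 5 y -23.1 22.5 xmax 19.4
x 20 y -23.3 22.7 xmax 34.9
x 35 y -23.4 22.8 xmax 49.9
x 50 y -23.5 22.9 xmax 64.3
top 0.74 [220.3, 191.6] [177.88439882 167.42527946] [175.22405368 169.8027643 ]
scene 0.66 [452.6, 330.8] [451.39321448 329.98862674] [453.59449284 326.27335675]
```

Request:
carry_out:
  rows: "0.9 -0.4 -0.6 0;0 0 0 0"

```text
t: 40.35
eef_pos: [0.591, 0.2459, 0.0567]
tool_rot: [-0.002, 0.197, 0.98, 0.0]
contact_force: [-7.6, -0.2, 19.2]
gripper_width: 0.556
grasp_force: 81.7
```

Request:
carry_out:
  rows: "-1.2 0.5 1 0;0 0 0 0;0 0 0 0"

```text
t: 40.72
eef_pos: [0.591, 0.2459, 0.0568]
tool_rot: [-0.0, 0.197, 0.98, 0.0]
contact_force: [-1.4, -1.0, 10.1]
gripper_width: 0.559
grasp_force: 80.7
```

Request:
carry_out:
  rows: "0 0 0 0;0 0 0 0;0 0 0 0;0 0 5 0;0 0 20 0;0 0 50 0;0 0 60 0;0 0 60 0;0 0 0 0;0 0 0 0"
  claw: 68

```text
t: 41.98
eef_pos: [0.5912, 0.2453, 0.252]
tool_rot: [0.0, 0.197, 0.98, 0.0]
contact_force: [0.6, -0.5, 0.4]
gripper_width: 0.795
grasp_force: 0.0
```

```bash
python3 ck.py -1 50 .022 terminal | head -18;python3 ck.py 0 36 .024 scanner | head -5
python3 - <<'E'
from h import *
p=np.load('p.npy');c=cam('wrist');cv2.imwrite('pics/t3.png',c['img'])
for t,k in(('terminal',-1),('scanner',0)):
  for r in place_of('wrist',t)[:1]:print(t,r['confidence'],r['centre'],proj(c,bedpt(p,k,(0.0,0,0))),proj(c,bedpt(p,k,(0.01,0,0))))
E
```

```text
[0.59066308 0.24504408 0.25075918]
0.57 [312.8, 161.5] 9787
x 5 y -23.8 24.1 xmax 19.4
x 20 y -24.4 24.0 xmax 34.5
x 35 y -24.8 24.1 xmax 48.7
x 50 y -24.3 23.6 xmax 63.6
x 65 y -25.0 23.2 xmax 79.1
x 80 y -25.8 23.8 xmax 94.8
x 95 y -35.9 34.4 xmax 109.5
x 110 y -36.7 34.9 xmax 124.2
x 125 y -36.0 34.7 xmax 140.0
x 140 y -36.7 34.9 xmax 154.6
x 155 y -36.4 35.3 xmax 169.8
x 170 y -36.2 35.1 xmax 184.5
[0.59046248 0.24496126 0.24979291]
0.78 [212.2, 202.3] 3475
x -10 y -14.2 10.4 xmax 4.8
x 5 y -21.3 15.0 xmax 18.9
x 20 y -23.6 15.1 xmax 34.1
terminal 0.93 [313.5, 238.1] [312.06039326 239.05919162] [312.07433698 234.0790752 ]
scanner 0.62 [227.3, 236.8] [226.81224866 238.92895808] [225.10870157 233.94656099]
```

Terminal home. Now the radio.

Request:
carry_out:
  rows: "2 -56 0 -9.5;2 -56 0 -9.5;2 -56 0 -9.5;2 -56 0 -9.5;2 -56 0 -9.5;2 -56 0 -9.5;2 -56 0 -9.5;3 -56 0 -9.5;3 -56 0 -9.5;3 -57 0 -9.2"
  claw: 78

```text
t: 43.58
eef_pos: [0.6145, -0.3171, 0.2509]
tool_rot: [-0.0, 0.856, 0.517, -0.0]
contact_force: [1.4, 0.9, 0.1]
gripper_width: 0.912
grasp_force: 0.0
```

Request:
carry_out:
  rows: "0 0 0 0;0 0 0 0;0 0 0 0"

```text
t: 43.95
eef_pos: [0.6151, -0.3137, 0.2509]
tool_rot: [-0.001, 0.854, 0.52, 0.0]
contact_force: [-0.1, 0.1, 0.4]
gripper_width: 0.912
grasp_force: 0.0
```

```bash
python3 lie.py radio .034 62.5 r1.png
```

```text
[ 0.6150741  -0.31378686  0.25108477] closing yaw -27.31584136473574
origin 0.8 [20.7, 299.9] [ 0.185 -0.257  0.   ]
origin 0.75 [314.7, 241.8] [ 0.5914 -0.3692  0.    ]
outline 0.96 [46.2, 289.8] [ 0.2624 -0.2595  0.034 ] rect ((275.81475830078125, -260.4584655761719), (61.10071563720703, 186.5607147216797), 86.98399353027344)
outline 0.7 [309.2, 196.1] [ 0.6163 -0.3059  0.034 ] rect ((625.1853637695312, -289.4463806152344), (169.88722229003906, 59.48155212402344), 66.37501525878906)
along -159.7 side -325.1 -286.8
along -147.7 side -351.8 -282.4
along -135.7 side -378.0 -284.2
along -123.7 side -397.4 -288.0
along -111.7 side -410.0 -291.4
along -99.7 side -410.5 -294.7
along -87.7 side -406.6 -316.0
along -75.7 side -408.9 -341.6
along -63.7 side -437.3 -369.5
along -51.7 side -442.7 -408.0
```

View pics/r1.png

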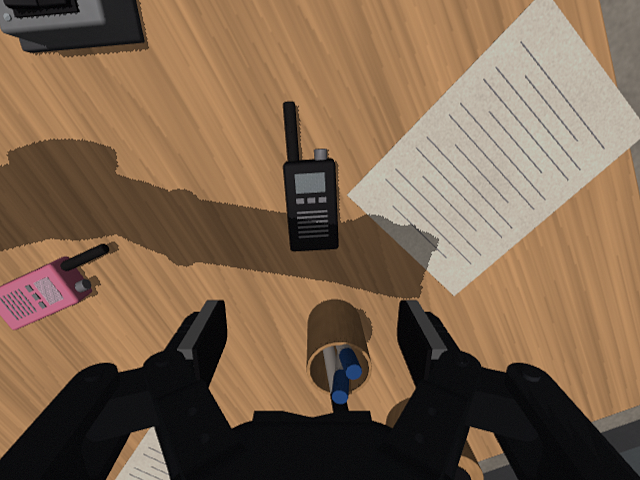

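The radio body lies at columns 285–338, rows 160–250, tilted slightly; the pink decoy is at (40,293). Now I'll measure the radio's outline.

Run:
```python
from h import *
c=cam('wrist');o=get_obs();print(o['eef_pos'])
r=[r for r in outline_of('wrist','radio') if r['centre'][0]>200][0];ys,xs=np.nonzero(r['pixels'])
P=np.array([at_z(c,x,.034)[:2] for x in zip(xs,ys)])*1e3
a=np.radians(66);u=np.array([np.cos(a),np.sin(a)]);l=np.array([-u[1],u[0]]);X=P@u;Y=P@l
A=[]
for s in np.arange(X.min(),X.max(),8):
  i=(X>=s)&(X<s+8);lo,hi=Y[i].min(),Y[i].max();print(round(s+4,1),lo.round(1),hi.round(1))
  if s>X.min()+8 and s<X.min()+92: A.append((s+4,(lo+hi)/2))
m,b=np.polyfit(*np.array(A).T,1);yaw=66+np.degrees(np.arctan(m));x0=X.min()
f=x0*u+(m*x0+b)*l;v=np.array([np.cos(np.radians(yaw)),np.sin(np.radians(yaw))])
print('yaw',yaw,'foot',f,'grasp g=62',f+62*v)
```

```text
[ 0.6148393  -0.31454029  0.2513626 ]
-91.2 -718.0 -660.4
-83.2 -718.3 -659.7
-75.2 -718.6 -660.3
-67.2 -718.8 -659.7
-59.2 -718.9 -659.3
-51.2 -718.2 -658.6
-43.2 -718.5 -659.4
-35.2 -718.7 -659.9
-27.2 -717.9 -659.4
-19.2 -718.2 -659.3
-11.2 -718.4 -659.0
-3.2 -718.5 -658.1
4.8 -717.9 -658.6
12.8 -718.0 -660.5
20.8 -709.5 -664.9
28.8 -701.9 -665.1
36.8 -678.2 -664.9
44.8 -678.0 -664.8
52.8 -677.5 -664.9
60.8 -677.9 -664.6
68.8 -677.5 -664.5
76.8 -675.6 -664.8
yaw 66.64467177679907 foot [ 591.18009444 -367.45030718] grasp g=62 [ 615.75889237 -310.53033975]
```

Request:
carry_out:
  rows: "0.4 2 -45 3.7;0 0 -45 0;0 0 -45 0;0 0 -45 0;0 0 -35 0;0 0 -25 0;0 0 -15 0;0 0 -8 0;0 0 -4 0;0 0 0 0"

```text
t: 45.45
eef_pos: [0.6152, -0.3139, -0.0152]
tool_rot: [0.0, 0.838, 0.546, 0.0]
contact_force: [-0.0, 0.2, -0.2]
gripper_width: 0.914
grasp_force: 0.0
```

Request:
carry_out:
  rows: "0 0 0 0;0 0 0 0;0 0 0 0;0 0 0 0;0 0 0 0;0 0 0 0"
  claw: 45
  force: 80

```text
t: 46.2
eef_pos: [0.6155, -0.3142, -0.0145]
tool_rot: [0.001, 0.838, 0.546, 0.001]
contact_force: [0.3, 0.2, 6.4]
gripper_width: 0.682
grasp_force: 88.4
```

Request:
carry_out:
  rows: "0 0 4 0;0 0 10 0;0 0 30 0;0 0 50 0;0 0 0 0;0 0 0 0"

```text
t: 46.95
eef_pos: [0.6144, -0.3131, 0.0779]
tool_rot: [-0.0, 0.838, 0.546, -0.0]
contact_force: [-0.4, 1.1, -3.0]
gripper_width: 0.685
grasp_force: 87.6
```

```bash
python3 rel.py 1
```

```text
[ 0.61439276 -0.31306355  0.07786674] [-0.38498492  1.11572878 -3.02976513] u -0.19046059031763057 l 0.29860495853112096 yawerr -90.95869346181465
```

Request:
carry_out:
  rows: "0 10 50 2;-8 30 45 9;-12 42 27 10;-12 42 0 10;-12 42 0 10;-12 42 0 10;-12 42 0 10;-12 42 0 10;-12 42 0 10;-11 33 0 9.9"

```text
t: 48.2
eef_pos: [0.5099, 0.0552, 0.1987]
tool_rot: [-0.002, 0.195, 0.981, -0.001]
contact_force: [-0.4, 0.4, -3.5]
gripper_width: 0.685
grasp_force: 87.8
```

Request:
carry_out:
  rows: "0 0 0 0;0 0 -20 0;0 0 -20 0;0 0 -20 0;0 0 0 0;0 0 0 0"

```text
t: 48.95
eef_pos: [0.512, 0.0527, 0.1404]
tool_rot: [-0.0, 0.199, 0.98, -0.0]
contact_force: [0.1, 0.7, -2.4]
gripper_width: 0.688
grasp_force: 87.7
```

```bash
python3 rel.py 1
```

```text
[0.51199811 0.05274319 0.14038498] [ 0.08105624  0.65924444 -2.40742518] u 0.045728060669021006 l 0.0010916730044838365 yawerr -0.14702800377857272
```

Request:
carry_out:
  rows: "-5 3.2 -5 0.1;0 0 -5 0;0 0 -5 0;0 0 -5 0;0 0 -5 0;0 0 -5 0;0 0 -5 0;0 0 -5 0;0 0 0 0"
  claw: 45
  force: 45

```text
t: 50.08
eef_pos: [0.508, 0.0559, 0.1003]
tool_rot: [0.001, 0.198, 0.98, -0.0]
contact_force: [4.8, -2.6, 3.5]
gripper_width: 0.685
grasp_force: 88.9
```

```bash
python3 rel.py 1; python3 ck.py 1 60 .034 radio | head -20
```

```text
[0.50798811 0.05586871 0.10028246] [ 4.75759493 -2.55920781  3.53182172] u 0.05063609271397144 l -0.00023504837953311833 yawerr 0.011513208673676445
[0.50786689 0.05588275 0.10036243]
0.65 [296.9, 273.5] 37740
x -10 y -52.7 49.3 xmax 3.5
x 5 y -50.9 47.6 xmax 19.6
x 20 y -48.9 46.3 xmax 34.0
x 35 y -47.1 44.6 xmax 48.6
x 50 y -45.3 42.9 xmax 64.4
x 65 y -43.7 41.3 xmax 79.6
x 80 y -42.1 39.7 xmax 95.0
x 95 y -40.5 37.5 xmax 109.4
x 110 y -38.4 36.3 xmax 125.0
x 125 y -36.6 34.3 xmax 139.6
x 140 y -30.4 28.2 xmax 154.7
x 155 y -21.5 22.5 xmax 169.8
x 170 y 8.4 21.3 xmax 185.0
```

Rotating as planned. Continue down.

Request:
carry_out:
  rows: "0 0 -4 0;0 0 -4 0;0 0 -4 0;0 0 -4 0;0 0 -4 0;0 0 -4 0;0 0 -4 0;0 0 -4 0;0 0 0 0;0 0 0 0"

```text
t: 51.42
eef_pos: [0.5068, 0.0564, 0.068]
tool_rot: [0.0, 0.198, 0.98, -0.0]
contact_force: [2.4, -1.5, 1.3]
gripper_width: 0.69
grasp_force: 90.2
```

```bash
python3 rel.py 1; python3 ck.py 1 60 .034 radio | head -16
```

```text
[0.5067637  0.05643801 0.06799965] [ 2.38115144 -1.52023495  1.30043074] u 0.05198545265606086 l -0.0002852044636633584 yawerr 0.015602446867148956
[0.50676139 0.05649704 0.06801325]
0.79 [284.4, 257.7] 40736
x -10 y -39.7 37.1 xmax 3.5
x 5 y -38.9 36.3 xmax 19.3
x 20 y -37.5 35.3 xmax 33.3
x 35 y -36.4 34.4 xmax 49.1
x 50 y -35.3 33.1 xmax 64.4
x 65 y -34.2 32.2 xmax 78.9
x 80 y -33.4 31.2 xmax 94.6
x 95 y -32.6 30.2 xmax 109.6
x 110 y -31.4 29.4 xmax 124.4
x 125 y -30.2 28.0 xmax 139.6
x 140 y -28.7 26.5 xmax 155.0
x 155 y -23.2 21.0 xmax 169.8
x 170 y 6.8 18.1 xmax 184.8
```

Request:
carry_out:
  rows: "0 0 -3 0;0 0 -3 0;0 0 -2 0;0 0 -2 0;0 0 -1 0;0 0 0 0"

```text
t: 52.28
eef_pos: [0.5091, 0.0561, 0.0585]
tool_rot: [0.002, 0.198, 0.98, 0.0]
contact_force: [4.7, -4.0, 10.0]
gripper_width: 0.682
grasp_force: 93.8
```

```bash
python3 rel.py 1; python3 ck.py 1 60 .034 radio | head -16
```

```text
[0.5091151  0.05605832 0.05849506] [ 4.67501951 -4.02891476 10.0406827 ] u 0.049670717447094795 l -0.0008466971487516087 yawerr -0.0002439524425028594
[0.50911923 0.05608283 0.05852048]
0.75 [276.1, 246.3] 40219
x 5 y -31.3 27.6 xmax 19.0
x 20 y -31.9 27.9 xmax 33.4
x 35 y -31.6 27.4 xmax 49.6
x 50 y -31.2 27.5 xmax 65.0
x 65 y -30.8 27.3 xmax 79.5
x 80 y -30.4 27.1 xmax 95.0
x 95 y -30.4 26.9 xmax 109.8
x 110 y -29.9 26.8 xmax 124.7
x 125 y -29.8 26.6 xmax 139.6
x 140 y -27.1 23.7 xmax 154.7
x 155 y -22.0 19.0 xmax 169.9
x 170 y 6.8 17.5 xmax 184.9
```

Request:
carry_out:
  rows: "1.2 -1.3 -1.4 0;1.4 -1.2 -1.4 0;1.5 -0.6 -1.2 0;1.5 -0.6 -1.1 0;1.5 -0.6 -1.1 0;1.5 -0.6 -1.1 0;0 0 0 0"

```text
t: 53.25
eef_pos: [0.5177, 0.0521, 0.0516]
tool_rot: [0.002, 0.198, 0.98, 0.001]
contact_force: [2.0, 0.3, 14.9]
gripper_width: 0.683
grasp_force: 94.6
```

```bash
python3 rel.py 1; python3 ck.py 1 60 .034 radio | sed -n '3,6p;10,13p'
```

```text
[0.51774922 0.05209664 0.05158947] [ 2.02636329  0.25184804 14.90210009] u 0.04017599215819602 l -0.000541672381006806 yawerr 0.020308794375708317
x -10 y -28.5 21.4 xmax 3.7
x 5 y -30.9 28.4 xmax 18.7
x 20 y -30.9 28.2 xmax 35.0
x 35 y -30.7 27.8 xmax 49.6
x 95 y -29.5 27.1 xmax 109.9
x 110 y -29.6 27.2 xmax 124.9
x 125 y -27.6 25.3 xmax 139.9
x 140 y -22.4 20.5 xmax 154.7
```

Request:
carry_out:
  rows: "1 -0.6 -0.6 0;1 -0.5 -0.6 0;1 -0.4 -0.6 0;1 -0.4 -0.6 0;0 0 0 0"

```text
t: 53.98
eef_pos: [0.5212, 0.0503, 0.0489]
tool_rot: [0.001, 0.198, 0.98, 0.001]
contact_force: [2.2, -0.8, 12.1]
gripper_width: 0.681
grasp_force: 94.3
```

```bash
python3 rel.py 1
python3 - <<'E'
from h import *
p=np.load('p.npy')
for n in('wrist','top','scene'):
  c=cam(n)
  for r in place_of(n,'radio')[:3]:print(n,r['confidence'],r['centre'],proj(c,bedpt(p,1,(0.0,0,0))),proj(c,bedpt(p,1,(0.01,0,0))))
E
```

```text
[0.5212353  0.05029903 0.04887771] [ 2.17375373 -0.81328464 12.1145272 ] u 0.03626566130757847 l -0.00023593732034938274 yawerr 0.02359552328792347
top 0.86 [263.7, 211.9] [264.03305991 212.96217613] [261.82625541 215.64196633]
top 0.81 [391.5, 412.8] [264.03305991 212.96217613] [261.82625541 215.64196633]
scene 0.85 [380.1, 283.7] [378.41501768 286.82018586] [380.48375244 283.3726407 ]
scene 0.69 [312.8, 183.6] [378.41501768 286.82018586] [380.48375244 283.3726407 ]
scene 0.58 [186.7, 251.4] [378.41501768 286.82018586] [380.48375244 283.3726407 ]
```

Request:
carry_out:
  rows: "1 -0.4 -0.6 0;1 -0.4 -0.6 0;1 -0.4 -0.6 0;1 -0.4 -0.6 0;0 0 0 0"

```text
t: 54.9
eef_pos: [0.5248, 0.0486, 0.0462]
tool_rot: [0.001, 0.198, 0.98, 0.001]
contact_force: [1.9, -0.6, 10.6]
gripper_width: 0.685
grasp_force: 94.1
```

```bash
python3 rel.py 1
```

```text
[0.52482984 0.04863505 0.04620556] [ 1.9206755  -0.63350571 10.63694151] u 0.0323071487152183 l -9.543529840362434e-05 yawerr 0.023525905698122074
```

Request:
carry_out:
  rows: "1 -0.4 -0.6 0;1 -0.4 -0.6 0;1 -0.4 -0.6 0;1 -0.4 -0.6 0;0 0 0 0"

```text
t: 55.52
eef_pos: [0.5252, 0.0485, 0.0456]
tool_rot: [-0.003, 0.197, 0.98, 0.001]
contact_force: [-16.9, 2.9, 44.4]
gripper_width: 0.681
grasp_force: 98.1
```

```bash
python3 rel.py 1
```

```text
[0.52516561 0.04854279 0.04556477] [-16.85953726   2.87145816  44.40732726] u 0.031961864388173576 l -0.00014054598870665534 yawerr 0.0575101120294903
```

Request:
carry_out:
  rows: "-1.5 0.6 1 0;-1.5 0.6 0.8 0;0 0 0 0"

```text
t: 55.9
eef_pos: [0.5253, 0.0485, 0.0458]
tool_rot: [0.001, 0.197, 0.98, 0.001]
contact_force: [0.1, 0.0, 13.6]
gripper_width: 0.685
grasp_force: 94.0
```

Request:
carry_out:
  rows: "0 0 0 0;0 0 0 0;0 0 0 0;0 0 5 0;0 0 25 0;0 0 60 0;0 0 60 0;0 0 50 0;0 0 0 0"
  claw: 74

```text
t: 57.02
eef_pos: [0.527, 0.048, 0.249]
tool_rot: [0.004, 0.198, 0.98, 0.002]
contact_force: [0.2, -0.1, -1.6]
gripper_width: 0.868
grasp_force: 0.0
```

```bash
python3 ck.py 1 60 .034 radio | head -14
python3 - <<'E'
from h import *
p=np.load('p.npy')
for n in('wrist','top','scene'):
  c=cam(n)
  if n=='wrist': cv2.imwrite('pics/w5.png',c['img'])
  for t,k in(('terminal',-1),('scanner',0),('radio',1)):
    P=proj(c,bedpt(p,k,(0.0,0,0)))
    for r in place_of(n,t)[:3]:
      if np.hypot(*(r['centre']-P))<30: print(n,t,r['confidence'],np.round(r['centre']-P,1),'10mm:',(proj(c,bedpt(p,k,(0.01,0,0)))-P).round(1))
  for r in place_of(n,'switch_press')[:1]: print(n,'sw',r['confidence'],r['centre'],at_z(c,r['centre'],.077))
E
```

```text
[0.52539613 0.04788807 0.24645926]
0.81 [306.3, 189.1] 6608
x -10 y -24.6 25.1 xmax 4.0
x 5 y -30.5 28.2 xmax 19.2
x 20 y -30.3 28.2 xmax 33.5
x 35 y -30.4 28.3 xmax 50.0
x 50 y -30.4 28.3 xmax 64.0
x 65 y -30.3 27.7 xmax 79.8
x 80 y -30.2 28.5 xmax 94.4
x 95 y -30.4 28.5 xmax 109.1
x 110 y -29.6 28.0 xmax 124.9
x 125 y -27.5 25.1 xmax 139.4
x 140 y 9.4 22.3 xmax 154.5
x 155 y 9.5 22.3 xmax 169.9
wrist terminal 0.83 [-1.  -2.9] 10mm: [ 3.6 -5.3]
wrist scanner 0.93 [-0.4 -3.6] 10mm: [ 1.8 -5.3]
wrist radio 0.57 [0.  1.3] 10mm: [ 0.  -5.3]
wrist sw 0.73 [315.6, 228.7] [0.54427007 0.04531292 0.077     ]
top radio 0.69 [-3.8  1.3] 10mm: [-2.2  2.7]
top sw 0.93 [287.0, 246.1] [ 0.48025641 -0.02224781  0.077     ]
scene terminal 0.58 [-0.7 -2. ] 10mm: [ 2.2 -3.7]
scene scanner 0.81 [-2.   0.4] 10mm: [ 2.1 -3.6]
scene radio 0.81 [-0.7  1.2] 10mm: [ 2.1 -3.4]
scene sw 0.77 [363.8, 246.6] [ 0.47375882 -0.02364879  0.077     ]
```

All three are home. Next, the switch with closed fingers.

Request:
carry_out:
  rows: "-23 -35 0 0;-22.5 -35.5 0 0;0 0 -40 0;0 0 -40 0;0 0 -40 0;0 0 -30 0;0 0 -15 0;0 0 0 0;0 0 0 0"
  claw: 0
  force: 40

```text
t: 59.0
eef_pos: [0.4799, -0.0228, 0.0806]
tool_rot: [0.001, 0.198, 0.98, 0.0]
contact_force: [-0.7, 0.2, 0.2]
gripper_width: 0.002
grasp_force: 0.0
```

Request:
carry_out:
  rows: "0 0 -4 0;0 0 -4 0;0 0 -3 0;0 0 -3 0;0 0 0 0;0 0 0 0"

```text
t: 59.75
eef_pos: [0.4789, -0.0228, 0.0655]
tool_rot: [-0.0, 0.197, 0.98, -0.0]
contact_force: [0.5, -0.0, 0.5]
gripper_width: -0.005
grasp_force: 0.0
```

```bash
python3 rel.py 1
```

```text
[ 0.47892605 -0.02280956  0.06551954] [ 0.48863347 -0.01984072  0.51963497] u 0.046927304901003594 l 0.083557067552927 yawerr 0.028056929766222538
```

Request:
carry_out:
  rows: "0 0 -3 0;0 0 -3 0;0 0 -2 0;0 0 -2 0;0 0 -1 0;0 0 0 0"

```text
t: 60.5
eef_pos: [0.4789, -0.0228, 0.0545]
tool_rot: [-0.0, 0.197, 0.98, -0.0]
contact_force: [0.3, -0.5, 0.3]
gripper_width: 0.001
grasp_force: 0.0
```

```bash
python3 rel.py 1
```

```text
[ 0.47890466 -0.02280112  0.05448439] [ 0.32480417 -0.52310745  0.28513149] u 0.046950286178188694 l 0.08355757434641922 yawerr 0.028934050279772805
```

Request:
carry_out:
  rows: "0 0 -2 0;0 0 -2 0;0 0 -1 0;0 0 0 0"

```text
t: 61.0
eef_pos: [0.479, -0.0228, 0.0494]
tool_rot: [0.0, 0.197, 0.98, -0.0]
contact_force: [0.0, -0.1, 0.4]
gripper_width: 0.004
grasp_force: 0.0
```

Request:
carry_out:
  rows: "0 0 -1 0;0 0 -1 0;0 0 -1 0;0 0 0 0"

```text
t: 61.5
eef_pos: [0.4792, -0.0228, 0.0487]
tool_rot: [0.0, 0.198, 0.98, 0.001]
contact_force: [-9.6, 0.7, 33.0]
gripper_width: 0.0
grasp_force: 16.2
```

Request:
carry_out:
  rows: "0 0 3 0;0 0 20 0;0 0 40 0;0 0 60 0;23 35 60 0;22 35 0 0;0 0 0 0;0 0 0 0;0 0 0 0"

```text
t: 62.62
eef_pos: [0.5199, 0.0409, 0.2203]
tool_rot: [-0.0, 0.198, 0.98, -0.0]
contact_force: [0.4, -0.4, 0.6]
gripper_width: 0.003
grasp_force: 0.0
```

Run:
```python
from h import *
c=cam('wrist');print(get_obs()['eef_pos'],get_obs()['t']);b=cv2.imread('pics/w5.png')
p=np.load('p.npy');x,y=[int(v) for v in proj(c,bedpt(p,1,(.0,.083,.03)))];print(x,y)
f=lambda i:cv2.resize(i[max(0,y-90):y+40,max(0,x-70):x+60],(380,380),interpolation=cv2.INTER_CUBIC)
A=np.hstack([f(b),f(c['img'])]);B=cv2.resize(c['img'][100:280],(760,214));cv2.imwrite('pics/fin.png',np.vstack([A,B]))
```

```text
[0.5199563  0.04094166 0.22037487] 62.675
241 257
```

View pics/fin.png

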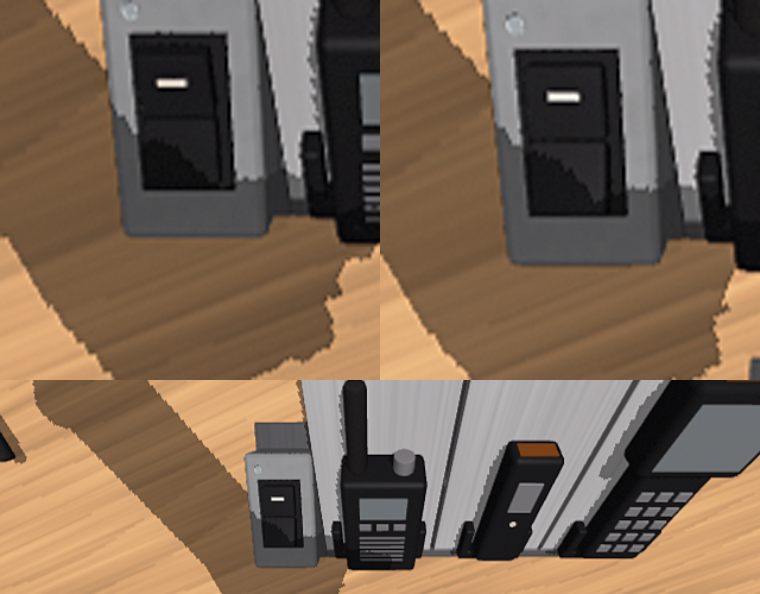

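The rocker now lies over to the on side: the bar has moved away from the axle line compared with the earlier crop, and it was pressed to a hard stop at 33 N. All three handsets sit in their own bays, so I'm handing in.

```bash
python3 -c "
from station import *
print(hand_in())"
```

```text
the job is handed in; nothing more can be done
None
```

I laid all three handsets in their own bays against the lip, pressed the switch over to on, and handed the job in at about 63 s; `hand_in()` gave no verdict, so whether it passed is unknown.

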